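# Uncover the feed-gear housing and start its wing bolt

## Task

Lift the loose aluminium cover off the blue gear housing and lay it gently on the middle of the cork pad. Then turn the red wing bolt inside backward (counter-clockwise from above) until you feel it drop off its thread start, turn it forward (clockwise) one full turn from there so that it is started, and finish while still holding the bolt head firmly in the gripper. Leave the other things on the bench where they are.

Things in the scene. Friction and masses are not known exactly. Their poses are not given: they have to be found in the camera images.
- housing: blue open-topped gear housing, 210 (its x) x 170 (its y) mm with 40 mm high walls, fixed to the bench; origin at the centre of its underside. Four round posts, 18 mm across and 100 mm high, stand at x = +-85, y = +-65 mm; those at (-85, -65) and (85, 65) end in 8 mm pins 12 mm taller. A brass threaded boss, 48 mm across, stands at the centre with its top 38 mm above the bench; the red wing bolt stands upright in it.
- cover: loose aluminium cover plate, 200 (x) x 160 (y) x 5 mm, 0.32 kg, lying on the four posts, 100 mm above the bench, with two 12 mm holes over the 8 mm pins; origin at the centre of the underside. It must rise 12 mm to clear the pins.
- cover_grip (a point): centre of the black handle bar on the cover, 34 mm above the plate's underside; the bar is 70 mm long (cover's x), 14 mm wide (y), 14 mm high (its top 41 mm above the underside), on two feet; best pinched across its width from above, fingertips clear of the plate (plate's top is 29 mm below this point).
- pad: cork pad fixed on the bench, 260 (x) x 220 (y) mm, 4 mm thick; origin at the centre of its underside.
- bolt_head (a point): centre of the red wing (bar) head of the bolt: 46 mm long (this frame's x), 16 mm thick (y), 22 mm high; x and the half turn are alike. At the start it is 77 to 79 mm above the bench (its top 10 to 12 mm below the cover) on the housing's vertical centre axis; below the bar only the 14 mm wide bolt shank runs down to the boss. It turns with the bolt and sinks with it.
- bolt_turn (a joint): turn of the bolt, rad, growing clockwise seen from above (forward, tightening); right-hand thread, 6 mm pitch. At the start its end thread rests on top of the boss thread, and the drop is met after turning backward by 0.5 to 1.6 rad; a stop lies about 0.7 rad backward beyond the drop. It stays where it is left when let go and turns easily (0.02 N m).
- bolt_sink (a joint): how far the bolt has sunk, m, growing downward; 0.0008 to 0.0022 at the start. The reading grows by 0.001 a radian turned forward, shrinks the same turned backward (the bolt rises), and the bolt drops by a full pitch (about 0.006) at the thread start, under about 3.5 N of its own weight; a tight grip keeps it from dropping until the grip is eased (18.5 mm opening turns the bar loosely) or the hand is lowered. After a full turn forward from the drop it reads about 0.012.
- screwdriver: screwdriver lying on the bench; origin under its middle. Leave alone.
- oil_bottle: yellow plastic oil bottle, 52 mm across, 150 mm tall; origin at its foot. Leave alone.
- screw_jar: squat glass jar with a steel lid, 68 mm across, 85 mm tall; origin at its foot. Leave alone.
- tape_measure: yellow tape measure case, 70 x 65 x 36 mm; origin at its underside. Leave alone.
- quick_clamp: blue one-hand bar clamp lying flat, bar 300 mm long; origin under the bar's middle. Leave alone.
- offcut: wooden offcut 160 x 45 x 35 mm; origin at its underside. Leave alone.
- collar: steel shaft collar, 44 mm across, 18 mm high; origin at its underside. Leave alone.

How it is judged:
On the way, in this order (a step that is already met when the one before it is completed fails the run):
1. the cover lies flat on the cork pad, let go (horizontal distance between cover and pad below 0.06 m and height (world z) of cover below 0.012 m and angle between cover's own z axis and vertical below 0.08 rad and contact force between the fingers and cover below 0.3 N and linear speed of cover below 0.03 m/s), for 0.2 s.
2. the bolt has been turned backward and has dropped onto its thread start (value of joint bolt_turn below 0.15 rad and value of joint bolt_sink above 0.0042 m), for 0.1 s.
At the end, for the whole second after the job is handed in: The cover lies flat and released on the pad, its centre within 60 mm of the pad's; the bolt stands one turn (5.2 to 7.2 rad) forward of the drop and 9.5 to 14.2 mm sunk, and the fingers still hold its head firmly (more than 10 N of contact in all) through the last second (all of step 1 and value of joint bolt_turn between 5.2 and 7.2 rad and value of joint bolt_sink between 0.0095 and 0.0142 m and contact force between the fingers and bolt_sink above 10 N); the arm keeps its last pose, push and grip.
It fails at once if the cover is dropped (faster than 0.5 m/s close above the bench) (height (world z) of cover below 0.03 m and linear speed of cover above 0.5 m/s).
It fails at once if another thing on the bench is pushed more than 30 mm (distance of any of screwdriver, oil_bottle, screw_jar, tape_measure, quick_clamp, offcut, collar from where it was at the start of the episode above 0.03 m).
It also fails if it takes over 72 s, if anything falls off the work surface, if the arm or the gripper's body presses on something with over 40 N, if the wrist force passes 120 N, or if a joint passes its speed limit or range.

## Robot

A 6-joint arm with a two-finger parallel gripper is mounted at the origin on the work surface. World frame = base frame: x ahead of the robot, y to its left, z up, the work surface at z = 0. Lengths are in m, angles in rad, forces in N, time in s.
With the tool pointing down it reaches from about 0.325 to 0.75 m from the base axis. Payload 7.6 kg.
Tool frame: the origin (TCP) lies on the centre line of the jaws, within the pads' length; the fingertips stand 17 mm ahead of it and the grasp point (between the pads) lies 2 mm behind it (r.finger_overhang is the distance from the TCP to the fingertips, in m); x points along the fingers, y is the direction in which the jaws open and shut, and the axes are right-handed (so a half turn about x gives the same grasp; the last joint's range is limited). The gripper opens to 85 mm and grips with 20 to 120 N. Pads are 22 mm wide; open, the fingers measure 114 mm over their backs; the gripper's body (76 mm by 85 mm) begins 54 mm behind the grasp point. The pads swing forward as they close: fully open they stand 13 mm farther back than shut.
Start: joints at [1.174, 0.052, 1.401, -0, 1.689, -0.07], TCP at [0.169, 0.497, 0.248] pointing down, gripper open.
Joint ranges: [-2.9, 2.9], [-0.91, 2.17], [0.12, 2.37], [-1.06, 4.2], [0.26, 2.73], [-2.93, 2.93]. Speed limits (rad/s): [2.57, 2.57, 3.01, 3.14, 3.14, 3.14].

## Interface

Orientations are given as a unit quaternion [x, y, z, w].
In Python, from cell import r gives the robot as it stands. The module is installed in compiled form; this text tells all that it offers.
- The arm moves only by the tool move_arm, never from a script. Its argument "series" is a list of rows, each an object with "slide": the shift along the tool's x, y, z each as a share of 0.6 m, from -1 to 1, a list of three; "rot": the turn, a rotation vector about the tool's x, y, z each as a share of 2 rad, from -1 to 1, a list of three. In form: [{"slide": [dx, dy, dz], "rot": [ax, ay, az]}, ...]. A call has 1 to 10 rows; each row is the pose to reach, as a shift and turn from the pose commanded when the call began, along the tool's axes at that moment; what a row does not reach only later rows make up. A row lasts 1/12 s, in which the tool goes at most 41.7 mm and 7.16 degrees, less where a joint would pass 70% of its speed; a pose out of reach is approached as far as the arm can. A call with a number of a shift or a turn outside -1 to 1 is refused whole. A call with a gripper value outside its range is refused whole. "jaw" is the closure in counts, from 0 (fully open) to 255 (shut), set as the call begins (left out, the last holds). The fingers move at their own pace and stop on an object; "squeeze" is the grip in N (left out, the last holds). Time passes only in rows, so rows that repeat a pose let the fingers close. It gives the time, the measured TCP pose, the force and the opening at its end, in the units of the state.
- r.sense(): the state, without advancing time (a new reading comes with each control period).
- r.snapshot(name): name is "scene" or "top" or "wrist"; returns (picture, depth): 420x560x3 uint8, blue, green, red; 420x560 float32, m along the optical axis (not along the pixel's ray), 0 where there is no reading.
- r.camera_params(name): a dict with "fx", "fy", "cx", "cy" (pixels), "k1" (the pictures are not rectified: a ray, as slopes to the right and down, at radius r is drawn at 1 + k1 r^2 times it, then the intrinsics apply), "position" and "orientation" of the camera in the world; the wrist camera has in their place "mount" (4x4, takes a point from camera to tool coordinates, whose origin is the TCP and whose axes are the tool frame's). Camera axes: x right, y up, looking along -z (the intrinsics and any distortion apply to the point x, -y, -z); pixel columns grow to the right and rows downward; lengths in m; the calibration is good to about 2 mm. A picture is of the moment at which its call begins: read the wrist's pose just before it. camera_params takes no time and is no camera call.
- r.hand_in(): hands the job in, once; it reports no verdict.
Trained networks look in the newest picture that a camera, given by its name, has taken for a name from the list of things; names that differ only in an ending like _2 or _b are one class to them, and where a whole thing is asked for, a point or a joint stands for the part that bears it (a point fixed in the world has none). Each returns a list of dicts, best first, with "score" (0 to 1); they miss things now and then, are a little off and sometimes report something else, mostly with a low value. They report only what shows in the picture. A call takes as long as a camera call.
- r.spot_in(query, camera): "xy" ([column, row] in pixels, amid what is visible of it).
The state is a dict: "t": time; "qpos": joint angles; "dq": joint speeds; "tau": joint torques, N m; "position": TCP position; "tool_rot": TCP orientation; "wrist_force": force on the tool from outside, world axes, zero at the start; "torque": the same for the moment, N m; "grip_width": opening from 0.0 (shut) to 1.0 (fully open).
Only numpy, scipy, OpenCV 4.12 (cv2) and the standard library are available. Lean on these libraries where they do the work, as an engineer would, in place of code of your own. Each camera call takes 0.05 s, during which the arm holds its last target. There are 200 camera calls.

## Working session

There is one attempt and no reset: what is moved stays moved. The work goes in short steps, Python scripts to look and compute and a tool call to move; the robot and the scene stay as the last step left them, time stands still between calls to the robot, and variables do not carry over. Pictures are saved under pics/ and viewed, about 8 in all and at most 12, crops included, and the job is handed in when it is done.

Besides the shell and the picture viewer there is one more tool, called after "Emit:" as name(argument=value, ...) on one line, values as JSON. move_arm: Moves the arm, as the interface text tells. Shift numbers are shares of 0.6 m and turn numbers shares of 2 rad, none past 1 either way. Its arguments: {"type":"object","properties":{"series":{"type":"array"},"jaw":{"type":"number"},"squeeze":{"type":"number"}},"required":["series"]}

```bash
mkdir -p pics; cat > h.py <<'E'
import numpy as np, cv2
from cell import r
from scipy.spatial.transform import Rotation as R
def cam(n,s=None):
    p=r.camera_params(n)
    if 'mount' in p:
        s=s or r.sense(); M=np.array(p['mount']); T=np.eye(4); T[:3,:3]=R.from_quat(s['tool_rot']).as_matrix(); T[:3,3]=s['position']; T=T@M
    else:
        T=np.eye(4); T[:3,:3]=R.from_quat(p['orientation']).as_matrix(); T[:3,3]=p['position']
    return p,T
def rays(p,uv):
    K=np.array([[p['fx'],0,p['cx']],[0,p['fy'],p['cy']],[0,0,1.]])
    u=cv2.undistortPoints(np.array(uv,float).reshape(-1,1,2),K,np.array([p['k1'],0,0,0.])).reshape(-1,2)
    return np.c_[u[:,0],-u[:,1],-np.ones(len(u))]
def onz(p,T,uv,z):
    d=rays(p,uv)@T[:3,:3].T; o=T[:3,3]; return o+d*((z-o[2])/d[:,2])[:,None]
def cloud(p,T,dep):
    h,w=dep.shape; uv=np.stack(np.meshgrid(np.arange(w),np.arange(h)),-1).reshape(-1,2)
    P=rays(p,uv)*dep.reshape(-1,1); return (P@T[:3,:3].T+T[:3,3]).reshape(h,w,3)
def local(d,s=None):  # world vector -> tool slide units
    s=s or r.sense(); return R.from_quat(s['tool_rot']).inv().apply(d)/0.6
E
python3 - <<'E'
from h import *
s=r.sense(); print(s['t'],s['position'],R.from_quat(s['tool_rot']).as_matrix().round(3).tolist(),s['wrist_force'],r.finger_overhang)
out=[]
for n in ['top','scene']:
    im,d=r.snapshot(n); cv2.imwrite(f'pics/{n}0.png',im); np.save(n+'_d.npy',d)
    p,T=cam(n); C=cloud(p,T,d); print(n,T[:3,3].round(3),p['fx'],p['k1'])
    for q in ['cover','cover_grip','pad','housing','bolt_head']+(['oil_bottle','screw_jar'] if n=='top' else []):
        for o in r.spot_in(q,n)[:2]:
            u,v=map(int,np.round(o['xy'])); print(n,q,round(o['score'],2),u,v,C[v,u].round(3))
E
```

```text
0.0 [0.1683991  0.49696143 0.24748702] [[-0.001, 0.321, 0.947], [-0.001, 0.947, -0.321], [-1.0, -0.002, -0.0]] [-0.542451    0.29916857  0.20291639] 0.017
top [0.217 0.026 1.73 ] 533.4635983042731 -0.10046256976388057
top cover 0.7 217 209 [0.555 0.242 0.141]
top cover_grip 0.88 218 209 [0.555 0.238 0.141]
top pad 0.68 369 211 [ 0.557 -0.243 -0.003]
top pad 0.21 138 242 [0.47  0.495 0.101]
top housing 0.71 235 237 [0.488 0.203 0.003]
top housing 0.24 215 208 [0.559 0.248 0.139]
top oil_bottle 0.56 138 246 [0.457 0.494 0.106]
top screw_jar 0.79 446 205 [ 0.549 -0.478  0.081]
scene [1.027 0.868 0.789] 440.22278991186954 -0.05927999456369727
scene cover 0.68 316 268 [0.586 0.254 0.106]
scene pad 0.63 240 197 [ 0.564 -0.232  0.007]
scene pad 0.27 315 266 [0.583 0.246 0.104]
scene housing 0.57 310 303 [0.652 0.338 0.104]
scene housing 0.51 174 224 [ 0.797 -0.189  0.002]
```

View pics/top0.png

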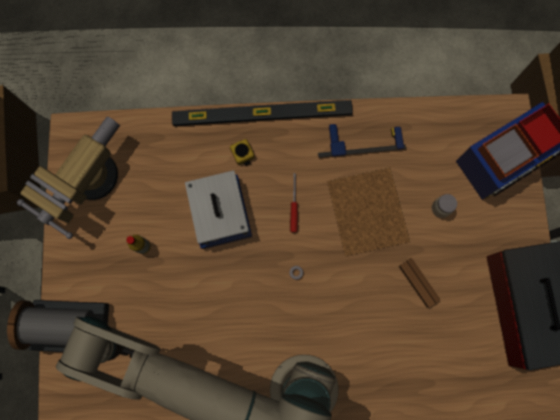

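View pics/scene0.png

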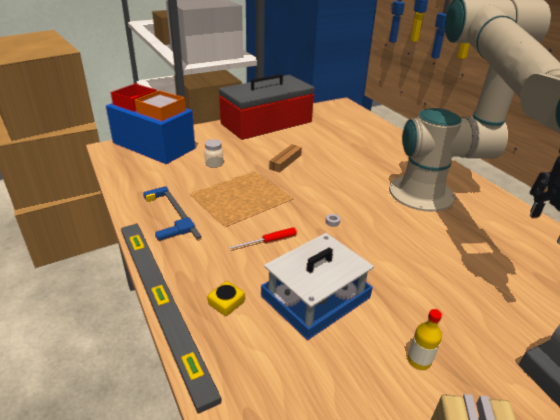

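The top picture shows the cover at about (217,209) with the handle bar along the image's vertical, and the pad at (369,211). The bottle is at (138,243). The positions agree with the scene picture. Next I'll fit yaws.

```bash
python3 - <<'E'
from h import *
im=cv2.imread('pics/top0.png'); d=np.load('top_d.npy'); p,T=cam('top'); C=cloud(p,T,d)
near=np.hypot(C[...,0]-.555,C[...,1]-.24)<.15
for nm,lo,hi in [('plate',.09,.118),('bar',.125,.16)]:
    P=C[near&(C[...,2]>lo)&(C[...,2]<hi)]; rc=cv2.minAreaRect(P[:,:2].astype(np.float32)); print(nm,len(P),rc,np.median(P[:,2]),P[:,:2].mean(0))
hsv=cv2.cvtColor(im,cv2.COLOR_BGR2HSV); m=(d>0)&(np.hypot(C[...,0]-.557,C[...,1]+.243)<.2)
print('pad hsv',hsv[211,369],'wood',hsv[211,320],im[211,369],im[211,320], 'z',np.median(C[195:225,355:385,2]),np.median(C[200:215,310:325,2]))
# pad corners read by eye from the picture
c=onz(p,T,[(328,181),(391,169),(410,245),(345,256)],.004);print(c.round(3),c.mean(0))
e=c[0]-c[3];e2=c[1]-c[2];print(np.degrees(np.arctan2(e[1],e[0])),np.degrees(np.arctan2(e2[1],e2[0])),np.linalg.norm(e),np.linalg.norm(c[1]-c[0]))
E
```

```text
plate 3095 ((0.5723041296005249, 0.2493743896484375), (0.20352554321289062, 0.16162937879562378), 11.404922485351562) 0.10442575933820653 [0.57052705 0.24974192]
bar 112 ((0.5720722675323486, 0.24924984574317932), (0.06943106651306152, 0.01460072211921215), 11.3953857421875) 0.13914662191412375 [0.57041849 0.24827567]
pad hsv [ 15 151  98] wood [ 14 137 106] [40 69 98] [ 49  76 106] z 0.0026432753417383603 -0.0011303309639065784
[[ 0.664 -0.112  0.004]
 [ 0.696 -0.327  0.004]
 [ 0.436 -0.368  0.004]
 [ 0.41  -0.153  0.004]] [ 0.55130773 -0.24029825  0.004     ]
9.085358717301673 8.985487922674775 0.25676020043888287 0.21734320107046032
```

Emit:
move_arm(series=[{"slide":[0.046,-0.175,0.77],"rot":[-0.263,0,0]},{"slide":[0.046,-0.175,0.77],"rot":[-0.263,0,0]},{"slide":[0.046,-0.175,0.77],"rot":[-0.263,0,0]},{"slide":[0.046,-0.175,0.77],"rot":[-0.263,0,0]},{"slide":[0.046,-0.175,0.77],"rot":[-0.263,0,0]},{"slide":[0.046,-0.175,0.77],"rot":[-0.263,0,0]},{"slide":[0.046,-0.175,0.77],"rot":[-0.263,0,0]},{"slide":[0.046,-0.175,0.77],"rot":[-0.263,0,0]},{"slide":[0.046,-0.175,0.77],"rot":[-0.263,0,0]},{"slide":[0.046,-0.175,0.77],"rot":[-0.263,0,0]}], jaw=120, squeeze=60)

```text
t: 1.53
position: [0.5093, 0.2878, 0.2251]
tool_rot: [-0.07, 0.703, 0.07, 0.704]
wrist_force: [-0.4, 1.9, 1.0]
grip_width: 0.528
```

Emit:
move_arm(series=[{"slide":[0,-0.084,0.09],"rot":[0,0,0]},{"slide":[0,-0.084,0.09],"rot":[0,0,0]},{"slide":[0,-0.084,0.09],"rot":[0,0,0]},{"slide":[0,-0.084,0.09],"rot":[0,0,0]}])

```text
t: 1.87
position: [0.5716, 0.2493, 0.2243]
tool_rot: [-0.069, 0.704, 0.069, 0.703]
wrist_force: [-0.5, -0.3, 0.7]
grip_width: 0.528
```

```bash
cat > look.py <<'E'
from h import *
import sys
def look(name,cx,cy,lo,hi,rad):
    s=r.sense(); im,d=r.snapshot('wrist'); cv2.imwrite(f'pics/{name}.png',im)
    p,T=cam('wrist',s); C=cloud(p,T,d)
    m=(d>0)&(np.hypot(C[...,0]-cx,C[...,1]-cy)<rad)&(C[...,2]>lo)&(C[...,2]<hi)
    P=C[m]; print('t',s['t'],s['position'],'n',len(P))
    Rm=R.from_quat(s['tool_rot']).as_matrix(); print('R',Rm.round(3).tolist(),s['grip_width'],s['wrist_force'])
    if len(P)>10:
        rc=cv2.minAreaRect(P[:,:2].astype(np.float32)); print(rc,'z med/max',np.median(P[:,2]),np.percentile(P[:,2],97),'mean',P.mean(0))
    return im,d,C,m,s
E
python3 -c "
from look import *
look('w0',.572,.249,.127,.16,.09)"
```

```text
t 1.8667 [0.57160854 0.24929432 0.22425778] n 1769
R [[-0.001, -0.195, 0.981], [-0.0, 0.981, 0.195], [-1.0, 0.0, -0.001]] 0.5277879311981161 [-0.48943045 -0.27423175  0.72363661]
((0.5733203887939453, 0.2487776279449463), (0.06927657127380371, 0.013540315441787243), 11.542216300964355) z med/max 0.14023828345767037 0.14149276490747822 mean [0.57098509 0.24843628 0.13998164]
```

View pics/w0.png

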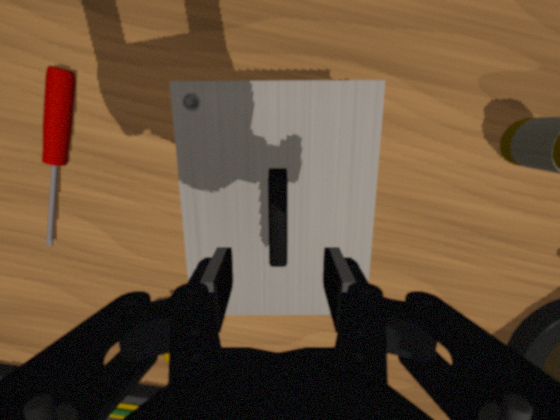

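The wrist picture shows the bar at (278,217), centred between the fingers and aligned with them. I'll go down and grip.

Emit:
move_arm(series=[{"slide":[0.06,0,0.002],"rot":[0,0,0]},{"slide":[0.11,-0.001,0.002],"rot":[0,0,0]},{"slide":[0.14,-0.001,0.002],"rot":[0,0,0]},{"slide":[0.15,-0.001,0.002],"rot":[0,0,0]},{"slide":[0.15,-0.001,0.002],"rot":[0,0,0]}])

```text
t: 2.33
position: [0.5704, 0.251, 0.1337]
tool_rot: [-0.071, 0.705, 0.071, 0.702]
wrist_force: [0.3, -0.4, -0.1]
grip_width: 0.53
```

Emit:
move_arm(series=[{"slide":[0,0,0],"rot":[0,0,0]},{"slide":[0,0,0],"rot":[0,0,0]},{"slide":[0,0,0],"rot":[0,0,0]},{"slide":[0,0,0],"rot":[0,0,0]},{"slide":[0,0,0],"rot":[0,0,0]},{"slide":[0,0,0],"rot":[0,0,0]},{"slide":[0,0,0],"rot":[0,0,0]},{"slide":[0,0,0],"rot":[0,0,0]}], jaw=255, squeeze=60)

```text
t: 3.0
position: [0.5729, 0.2506, 0.1379]
tool_rot: [-0.07, 0.702, 0.071, 0.705]
wrist_force: [-1.0, -0.9, 6.2]
grip_width: 0.146
```

Emit:
move_arm(series=[{"slide":[0,0,0],"rot":[0,0,0]},{"slide":[0,0,0],"rot":[0,0,0]},{"slide":[0,0,0],"rot":[0,0,0]}])

```text
t: 3.25
position: [0.5729, 0.2506, 0.1379]
tool_rot: [-0.07, 0.702, 0.071, 0.705]
wrist_force: [-0.3, -0.6, 6.4]
grip_width: 0.146
```

```bash
python3 -c "
from look import *
look('w1',.572,.249,.127,.16,.09)
print(r.sense())"
```

```text
t 3.25 [0.5728771  0.25064473 0.13789915] n 6686
R [[0.004, -0.198, 0.98], [0.002, 0.98, 0.198], [-1.0, 0.001, 0.004]] 0.14606111610059191 [-0.30480332 -0.57443423  6.38322543]
((0.571844756603241, 0.25233036279678345), (0.06891725957393646, 0.03786369785666466), 30.29440689086914) z med/max 0.1405024690787454 0.15802033201977822 mean [0.56810884 0.24940203 0.14242363]
{'t': 3.3, 'qpos': array([ 3.53289581e-01,  3.86769369e-01,  1.23618606e+00,  1.57590465e-04,
        1.51438857e+00, -1.41678240e+00]), 'dq': array([ 1.77648615e-03,  1.44094475e-03,  4.83478372e-05, -5.06199959e-04,
       -6.89913049e-04,  4.65724145e-04]), 'tau': array([-1.53863118e-01, -4.63498986e+01, -3.22894835e+01,  1.24699197e-02,
       -3.46801803e-01,  1.93967717e-02]), 'position': array([0.57287241, 0.25062607, 0.13790976]), 'tool_rot': array([-0.0699041 ,  0.70215832,  0.0707657 ,  0.70503852]), 'wrist_force': array([-0.40883801, -0.54570649,  6.66058912]), 'torque': array([-0.066093  ,  0.19611478,  0.09256082]), 'grip_width': 0.14399117830171104}
```

View pics/w1.png

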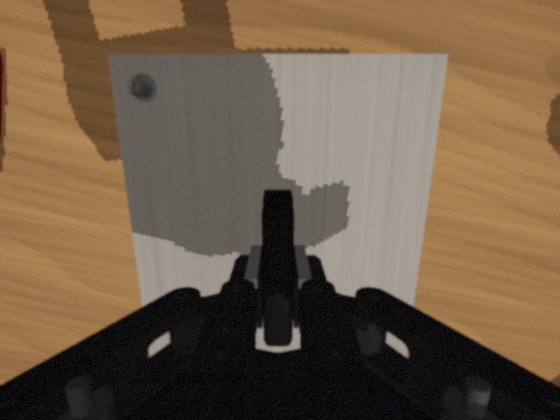

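The fingers pinch the bar, which shows at (278,270). Now I'll lift slowly.

Emit:
move_arm(series=[{"slide":[-0.02,0,0],"rot":[0,0,0]},{"slide":[-0.04,0,0],"rot":[0,0,0]},{"slide":[-0.06,0,0],"rot":[0,0,0]},{"slide":[-0.08,0,0],"rot":[0,0,0]},{"slide":[-0.1,0,0],"rot":[0,0,0]},{"slide":[-0.12,0,0],"rot":[0,0,0]},{"slide":[-0.14,0,0],"rot":[0,0,0]},{"slide":[-0.15,0,0],"rot":[0,0,0]}], squeeze=80)

```text
t: 3.97
position: [0.5724, 0.2504, 0.2278]
tool_rot: [-0.07, 0.703, 0.071, 0.705]
wrist_force: [0.2, -0.2, -4.1]
grip_width: 0.144
```

Emit:
move_arm(series=[{"slide":[0,-0.02,-0.005],"rot":[0,0,0]},{"slide":[0,-0.06,-0.015],"rot":[0,0,0]},{"slide":[0,-0.11,-0.027],"rot":[0,0,0]},{"slide":[0,-0.16,-0.04],"rot":[0,0,0]},{"slide":[0,-0.21,-0.052],"rot":[0,0,0]},{"slide":[0,-0.26,-0.065],"rot":[0,0,0]},{"slide":[0,-0.31,-0.077],"rot":[0,0,0]},{"slide":[0,-0.36,-0.09],"rot":[0,0,0]},{"slide":[0,-0.41,-0.102],"rot":[0,0,0]},{"slide":[0,-0.46,-0.114],"rot":[0,0,0]}])

```text
t: 4.8
position: [0.5586, -0.036, 0.2245]
tool_rot: [-0.07, 0.704, 0.07, 0.703]
wrist_force: [1.2, 0.2, -3.7]
grip_width: 0.146
```

Emit:
move_arm(series=[{"slide":[0,-0.05,-0.012],"rot":[0,0,0]},{"slide":[0,-0.1,-0.024],"rot":[0,0,0]},{"slide":[0,-0.15,-0.037],"rot":[0,0,0]},{"slide":[0,-0.2,-0.05],"rot":[0,0,0]},{"slide":[0,-0.25,-0.062],"rot":[0,0,0]},{"slide":[0,-0.29,-0.072],"rot":[0,0,0]},{"slide":[0,-0.32,-0.08],"rot":[0,0,0]},{"slide":[0,-0.334,-0.083],"rot":[0,0,0]},{"slide":[0,-0.334,-0.083],"rot":[0,0,0]}])

```text
t: 5.55
position: [0.5495, -0.242, 0.2243]
tool_rot: [-0.069, 0.704, 0.069, 0.703]
wrist_force: [0.3, 0.2, -4.9]
grip_width: 0.148
```

```bash
python3 - <<'E'
from h import *
s=r.sense();print(s['t'],s['position'],s['wrist_force'],s['grip_width'],R.from_quat(s['tool_rot']).as_matrix().round(3).tolist())
im,d=r.snapshot('scene'); cv2.imwrite('pics/s1.png',im[100:350,100:450])
p,T=cam('scene');C=cloud(p,T,d)
m=(np.hypot(C[...,0]-.551,C[...,1]+.24)<.15)&(C[...,2]>.15)&(C[...,2]<.22)
P=C[m];rc=cv2.minAreaRect(P[:,:2].astype(np.float32));print(rc,np.percentile(P[:,2],[5,50,95]))
E
```

```text
5.55 [ 0.54948987 -0.24204668  0.22426372] [ 0.31969451  0.18935016 -4.8658348 ] 0.14775362054702149 [[-0.001, -0.195, 0.981], [0.0, 0.981, 0.195], [-1.0, 0.001, -0.001]]
((0.550899863243103, -0.24177750945091248), (0.20287835597991943, 0.16775861382484436), 11.306859970092773) [0.19012897 0.19294691 0.20039278]
```

View pics/s1.png

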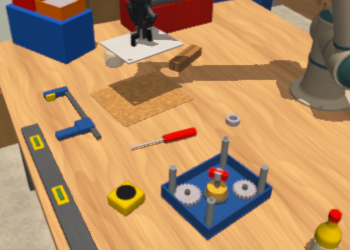

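The cover hangs level over the pad, fits at (0.551, -0.242), and is within 2 mm of the pad centre. Now I'll lower it.

Emit:
move_arm(series=[{"slide":[0.03,0,0],"rot":[0,0,0]},{"slide":[0.07,0,0],"rot":[0,0,0]},{"slide":[0.11,0,0],"rot":[0,0,0]},{"slide":[0.15,0,0],"rot":[0,0,0]},{"slide":[0.19,0,0],"rot":[0,0,0]},{"slide":[0.225,0,0],"rot":[0,0,0]},{"slide":[0.25,0,0],"rot":[0,0,0]},{"slide":[0.27,0,0],"rot":[0,0,0]},{"slide":[0.28,0,0],"rot":[0,0,0]},{"slide":[0.285,0,0],"rot":[0,0,0]}])

```text
t: 6.43
position: [0.5503, -0.2393, 0.0534]
tool_rot: [-0.07, 0.704, 0.071, 0.703]
wrist_force: [0.0, 0.0, -3.2]
grip_width: 0.144
```

Emit:
move_arm(series=[{"slide":[0.004,0,0],"rot":[0,0,0]},{"slide":[0.008,0,0],"rot":[0,0,0]},{"slide":[0.011,0,0],"rot":[0,0,0]},{"slide":[0.014,0,0],"rot":[0,0,0]},{"slide":[0.016,0,0],"rot":[0,0,0]},{"slide":[0.018,0,0],"rot":[0,0,0]},{"slide":[0.018,0,0],"rot":[0,0,0]}])

```text
t: 7.02
position: [0.5503, -0.2401, 0.0431]
tool_rot: [-0.07, 0.704, 0.07, 0.704]
wrist_force: [0.2, 0.6, -4.2]
grip_width: 0.146
```

Emit:
move_arm(series=[{"slide":[0.002,0,0],"rot":[0,0,0]},{"slide":[0.004,0,0],"rot":[0,0,0]},{"slide":[0.006,0,0],"rot":[0,0,0]},{"slide":[0.006,0,0],"rot":[0,0,0]}])

```text
t: 7.35
position: [0.5506, -0.2403, 0.042]
tool_rot: [-0.07, 0.703, 0.07, 0.704]
wrist_force: [-8.0, 3.1, 10.3]
grip_width: 0.144
```

It's in contact with the pad (force from -4 to +10 N), so I'll release.

Emit:
move_arm(series=[{"slide":[0.004,0,0],"rot":[0,0,0]},{"slide":[0.004,0,0],"rot":[0,0,0]},{"slide":[0.004,0,0],"rot":[0,0,0]},{"slide":[0.004,0,0],"rot":[0,0,0]},{"slide":[0.004,0,0],"rot":[0,0,0]},{"slide":[0.004,0,0],"rot":[0,0,0]}], jaw=120)

```text
t: 7.85
position: [0.5504, -0.2402, 0.0373]
tool_rot: [-0.07, 0.704, 0.07, 0.704]
wrist_force: [0.3, 1.0, 0.5]
grip_width: 0.531
```

Emit:
move_arm(series=[{"slide":[-0.02,0,0],"rot":[0,0,0]},{"slide":[-0.06,0,0],"rot":[0,0,0]},{"slide":[-0.12,0,0],"rot":[0,0,0]},{"slide":[-0.18,0,0],"rot":[0,0,0]},{"slide":[-0.24,0,0],"rot":[0,0,0]},{"slide":[-0.3,0,0],"rot":[0,0,0]},{"slide":[-0.34,0,0],"rot":[0,0,0]}])

```text
t: 8.43
position: [0.5508, -0.2403, 0.2469]
tool_rot: [-0.071, 0.702, 0.069, 0.705]
wrist_force: [1.1, -0.7, 0.5]
grip_width: 0.526
```

```bash
python3 - <<'E'
from look import *
im,d,C,m,s=look('w2',.551,-.24,.006,.02,.16)
P=C[m]; A=np.c_[P[:,:2],np.ones(len(P))]; c=np.linalg.lstsq(A,P[:,2],rcond=None)[0]; print('plane',c)
im,d=r.snapshot('scene'); cv2.imwrite('pics/s2.png',im)
p,T=cam('scene');C=cloud(p,T,d)
for o in r.spot_in('bolt_head','scene'): u,v=map(int,np.round(o['xy'])); print(o,C[v,u])
h=cv2.cvtColor(im,cv2.COLOR_BGR2HSV)
red=((h[...,0]<8)|(h[...,0]>172))&(h[...,1]>150)&(np.hypot(C[...,0]-.572,C[...,1]-.249)<.06)
P=C[red];print(len(P),cv2.minAreaRect(P[:,:2].astype(np.float32)),np.percentile(P[:,2],[5,50,95]))
E
```

```text
t 8.4333 [ 0.55077316 -0.24033728  0.24693258] n 20792
R [[0.005, -0.198, 0.98], [-0.003, 0.98, 0.198], [-1.0, -0.004, 0.005]] 0.5259287713166898 [ 1.11711761 -0.67741311  0.54079593]
((0.5477383136749268, -0.23459172248840332), (0.20496027171611786, 0.19625352323055267), 11.786177635192871) z med/max 0.008450045858225397 0.009864341341981097 mean [ 0.54244533 -0.24225401  0.00845329]
plane [ 0.00087798 -0.00029054  0.00790665]
{'xy': [317.8, 274.8], 'score': 0.77} [0.58155048 0.25909843 0.08686608]
{'xy': [212.4, 151.6], 'score': 0.23} [ 0.57177849 -0.45692234  0.06501357]
127 ((0.5763545036315918, 0.2504342198371887), (0.01797156222164631, 0.04456961154937744), 41.28470230102539) [0.07287615 0.08724015 0.09057847]
```

The cover lies flat on the pad: slope under 0.001, top at z ≈ 0.0085, released. Now back to the bolt.

Emit:
move_arm(series=[{"slide":[0.06,0.792,0.197],"rot":[0.524,0,0]},{"slide":[0.06,0.792,0.197],"rot":[0.524,0,0]},{"slide":[0.06,0.792,0.197],"rot":[0.524,0,0]},{"slide":[0.06,0.792,0.197],"rot":[0.524,0,0]},{"slide":[0.06,0.792,0.197],"rot":[0.524,0,0]},{"slide":[0.06,0.792,0.197],"rot":[0.524,0,0]},{"slide":[0.06,0.792,0.197],"rot":[0.524,0,0]},{"slide":[0.06,0.792,0.197],"rot":[0.524,0,0]},{"slide":[0.06,0.792,0.197],"rot":[0.524,0,0]},{"slide":[0.06,0.792,0.197],"rot":[0.524,0,0]}])

```text
t: 9.42
position: [0.5673, 0.1544, 0.2112]
tool_rot: [0.293, 0.644, -0.294, 0.643]
wrist_force: [-0.0, 0.1, -0.1]
grip_width: 0.53
```

```bash
python3 -c "
from h import *
s=r.sense();print(s['t'],s['position'],R.from_quat(s['tool_rot']).as_matrix().round(3).tolist(),s['qpos'])"
```

```text
9.4167 [0.5673392  0.15440675 0.21116084] [[-0.002, 0.755, 0.656], [-0.0, 0.656, -0.755], [-1.0, -0.002, -0.001]] [ 2.02930413e-01  2.44318016e-01  1.26250349e+00 -1.31637376e-05
  1.63682778e+00 -5.12827538e-01]
```

Emit:
move_arm(series=[{"slide":[0,0.112,-0.114],"rot":[0,0,0]},{"slide":[0,0.112,-0.114],"rot":[0,0,0]},{"slide":[0,0.112,-0.114],"rot":[0,0,0]},{"slide":[0,0.112,-0.114],"rot":[0,0,0]},{"slide":[0,0.112,-0.114],"rot":[0,0,0]}])

```text
t: 9.83
position: [0.5729, 0.2484, 0.2112]
tool_rot: [0.29, 0.645, -0.291, 0.644]
wrist_force: [-0.1, -0.6, -0.1]
grip_width: 0.529
```

```bash
cat >> look.py <<'E'
def bolt(name):
    im,d,C,m,s=look(name,.573,.25,.2,.3,.01)
    h=cv2.cvtColor(im,cv2.COLOR_BGR2HSV)
    red=((h[...,0]<8)|(h[...,0]>172))&(h[...,1]>130)&(h[...,2]>25)&(d>0)&(np.hypot(C[...,0]-.573,C[...,1]-.25)<.035)&(C[...,2]>.05)&(C[...,2]<.105)
    P=C[red]
    if len(P)<20: print('no red',len(P)); return
    zt=np.percentile(P[:,2],85); Q=P[P[:,2]>zt-.004]; rc=cv2.minAreaRect(Q[:,:2].astype(np.float32))
    u,v=np.nonzero(red)[1],np.nonzero(red)[0]
    print('bolt',len(P),rc,'z85',zt,'med top',np.median(Q[:,2]),'px',u.min(),u.max(),v.min(),v.max())
    ev,V=np.linalg.eigh(np.cov(Q[:,:2].T)); print('axis deg',np.degrees(np.arctan2(V[1,1],V[0,1])))
E
python3 -c "
from look import *
bolt('b0')"
```

```text
t 9.8333 [0.57293648 0.24844238 0.21119036] n 1488
R [[-0.002, 0.75, 0.662], [-0.001, 0.662, -0.75], [-1.0, -0.002, -0.0]] 0.5290180438675902 [-0.14025446 -0.63628511 -0.09684444]
((0.5672338008880615, 0.2565428614616394), (0.0112106092274189, 0.0025466387160122395), 40.02126693725586) z med/max 0.278773725474996 0.2876382252635776 mean [0.5669775  0.25696683 0.27832972]
bolt 707 ((0.5736001133918762, 0.2495792657136917), (0.015079643577337265, 0.04559382423758507), 44.37926483154297) z85 0.08845571182282934 med top 0.08772927976157094 px 269 289 177 230
axis deg 135.18363332354795
```

View pics/b0.png

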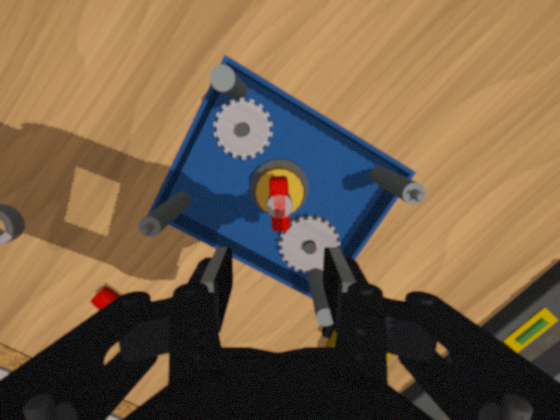

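The wrist picture shows the red bar at (279,203), nearly upright between the fingers and 3° off. I'll descend with jaws pre-closed to about 26 mm.

Emit:
move_arm(series=[{"slide":[0.05,0.002,-0.001],"rot":[-0.029,0,0]},{"slide":[0.1,0.002,-0.001],"rot":[-0.029,0,0]},{"slide":[0.13,0.002,-0.001],"rot":[-0.029,0,0]},{"slide":[0.16,0.002,-0.001],"rot":[-0.029,0,0]},{"slide":[0.18,0.002,-0.001],"rot":[-0.029,0,0]},{"slide":[0.2,0.002,-0.001],"rot":[-0.029,0,0]},{"slide":[0.215,0.002,-0.001],"rot":[-0.029,0,0]},{"slide":[0.225,0.002,-0.001],"rot":[-0.029,0,0]},{"slide":[0.225,0.002,-0.001],"rot":[-0.029,0,0]}], jaw=177, squeeze=30)

```text
t: 10.63
position: [0.5736, 0.2492, 0.0763]
tool_rot: [0.272, 0.653, -0.273, 0.652]
wrist_force: [-0.2, -1.4, -0.6]
grip_width: 0.308
```

```bash
python3 -c "
from look import *
bolt('b1')"
```

```text
t 10.6333 [0.57359184 0.24922084 0.07630743] n 0
R [[-0.001, 0.711, 0.703], [-0.001, 0.703, -0.711], [-1.0, -0.001, -0.001]] 0.3075817536158844 [-0.161406   -1.40249049 -0.60645434]
bolt 3326 ((0.5733416080474854, 0.24984210729599), (0.015504117123782635, 0.045509614050388336), 44.915565490722656) z85 0.08833727437031391 med top 0.08771101406888622 px 260 298 227 336
axis deg 134.11820966995998
```

View pics/b1.png

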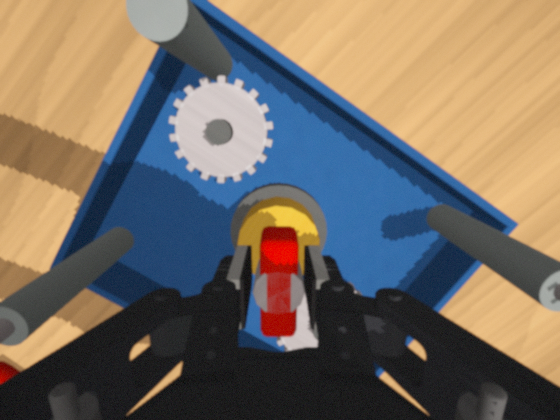

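The bar lies between the pads, (279,280) in the picture, and the bolt fit still works here. I'll turn backward loosely, checking height as I go.

Emit:
move_arm(series=[{"slide":[0,0,0],"rot":[0,0,0]},{"slide":[0,0,0],"rot":[0,0,0]},{"slide":[0,0,0],"rot":[-0.05,0,0]},{"slide":[0,0,0],"rot":[-0.1,0,0]},{"slide":[0,0,0],"rot":[-0.15,0,0]},{"slide":[0,0,0],"rot":[-0.2,0,0]},{"slide":[0,0,0],"rot":[-0.25,0,0]},{"slide":[0,0,0],"rot":[-0.25,0,0]}], jaw=200, squeeze=20)

```text
t: 11.35
position: [0.5741, 0.2498, 0.0782]
tool_rot: [0.101, 0.7, -0.101, 0.7]
wrist_force: [-0.4, 0.4, 0.3]
grip_width: 0.216
```

```bash
python3 -c "
from look import *
bolt('b2')"
```

```text
t 11.35 [0.57410807 0.24976788 0.07815879] n 0
R [[0.001, 0.283, 0.959], [0.0, 0.959, -0.283], [-1.0, 0.001, 0.001]] 0.21606557963182996 [-0.35169789  0.38224199  0.25715465]
bolt 2528 ((0.5731945633888245, 0.24916541576385498), (0.015835842117667198, 0.04600289836525917), 68.14665985107422) z85 0.08781352231560688 med top 0.08719381027825908 px 256 299 225 332
axis deg 158.44161865647067
```

Emit:
move_arm(series=[{"slide":[0,0,0],"rot":[-0.05,0,0]},{"slide":[0,0,0],"rot":[-0.1,0,0]},{"slide":[0,0,0],"rot":[-0.15,0,0]},{"slide":[0,0,0],"rot":[-0.15,0,0]}])

```text
t: 11.73
position: [0.5742, 0.2496, 0.078]
tool_rot: [-0.003, 0.707, 0.003, 0.707]
wrist_force: [0.7, 0.0, 0.6]
grip_width: 0.216
```

```bash
python3 -c "
from look import *
bolt('b3')"
```

```text
t 11.7333 [0.57422683 0.24961945 0.07803529] n 0
R [[0.001, -0.009, 1.0], [0.0, 1.0, 0.009], [-1.0, 0.0, 0.001]] 0.21629159853109212 [0.68974134 0.04402554 0.62884601]
bolt 3147 ((0.572990894317627, 0.24898728728294373), (0.016133317723870277, 0.04531712457537651), 83.96688079833984) z85 0.0882976543878602 med top 0.08770321404930471 px 255 301 225 333
axis deg 174.43067994055806
```

Emit:
move_arm(series=[{"slide":[0,0,0],"rot":[-0.05,0,0]},{"slide":[0,0,0],"rot":[-0.1,0,0]},{"slide":[0,0,0],"rot":[-0.15,0,0]},{"slide":[0,0,0],"rot":[-0.15,0,0]}])

```text
t: 12.12
position: [0.5741, 0.2497, 0.0775]
tool_rot: [-0.108, 0.699, 0.108, 0.699]
wrist_force: [0.3, 0.0, 1.3]
grip_width: 0.213
```

```bash
python3 -c "
from look import *
bolt('b4')"
```

```text
t 12.1167 [0.5741494  0.24969264 0.07748888] n 0
R [[0.001, -0.303, 0.953], [0.0, 0.953, 0.303], [-1.0, -0.0, 0.001]] 0.2132095035736553 [0.29959637 0.00313843 1.29932121]
bolt 2356 ((0.5730032920837402, 0.24892768263816833), (0.045582253485918045, 0.016170606017112732), 10.097073554992676) z85 0.08308964276694428 med top 0.08245354944614436 px 255 300 221 326
axis deg -169.21305071455342
```

The head dropped about 5.3 mm (top 0.0877 to 0.0825), with the drop between 0.69 and 0.97 rad back. Now forward about 6.4 rad with one regrasp, lowering the hand as it sinks.

Emit:
move_arm(series=[{"slide":[0.003,0,0],"rot":[0,0,0]},{"slide":[0.008,0,0],"rot":[0.04,0,0]},{"slide":[0.01,0,0],"rot":[0.1,0,0]},{"slide":[0.01,0,0],"rot":[0.16,0,0]},{"slide":[0.01,0,0],"rot":[0.22,0,0]},{"slide":[0.01,0,0],"rot":[0.28,0,0]},{"slide":[0.011,0,0],"rot":[0.34,0,0]},{"slide":[0.011,0,0],"rot":[0.4,0,0]},{"slide":[0.011,0,0],"rot":[0.46,0,0]},{"slide":[0.012,0,0],"rot":[0.5,0,0]}])

```text
t: 13.0
position: [0.574, 0.2496, 0.0706]
tool_rot: [0.243, 0.664, -0.243, 0.664]
wrist_force: [-2.4, -2.8, 4.8]
grip_width: 0.217
```

```bash
python3 -c "
from look import *
bolt('b5')"
```

```text
t 13.0 [0.57398878 0.24956333 0.07058539] n 0
R [[0.0, 0.645, 0.764], [-0.0, 0.764, -0.645], [-1.0, -0.0, 0.0]] 0.21705759726292356 [-2.42126802 -2.76207684  4.76733086]
bolt 3229 ((0.5731137990951538, 0.24977146089076996), (0.016309378668665886, 0.04543298855423927), 57.664093017578125) z85 0.08216035559201923 med top 0.08155801881056439 px 253 300 227 335
axis deg 147.12324923726814
```

Emit:
move_arm(series=[{"slide":[0,0,0],"rot":[0.06,0,0]},{"slide":[0,0,0],"rot":[0.12,0,0]},{"slide":[0.001,0,0],"rot":[0.18,0,0]},{"slide":[0.001,0,0],"rot":[0.24,0,0]},{"slide":[0.001,0,0],"rot":[0.3,0,0]},{"slide":[0.001,0,0],"rot":[0.36,0,0]},{"slide":[0.002,0,0],"rot":[0.42,0,0]},{"slide":[0.002,0,0],"rot":[0.48,0,0]},{"slide":[0.002,0,0],"rot":[0.54,0,0]},{"slide":[0.002,0,0],"rot":[0.6,0,0]}])

```text
t: 13.88
position: [0.574, 0.2499, 0.0692]
tool_rot: [0.575, 0.412, -0.575, 0.412]
wrist_force: [0.7, -1.4, 2.8]
grip_width: 0.218
```

Emit:
move_arm(series=[{"slide":[0,0,0],"rot":[0.06,0,0]},{"slide":[0,0,0],"rot":[0.12,0,0]},{"slide":[0.001,0,0],"rot":[0.18,0,0]},{"slide":[0.001,0,0],"rot":[0.24,0,0]},{"slide":[0.001,0,0],"rot":[0.3,0,0]},{"slide":[0.001,0,0],"rot":[0.36,0,0]},{"slide":[0.002,0,0],"rot":[0.42,0,0]},{"slide":[0.002,0,0],"rot":[0.48,0,0]},{"slide":[0.002,0,0],"rot":[0.54,0,0]},{"slide":[0.002,0,0],"rot":[0.6,0,0]}])

```text
t: 14.72
position: [0.5744, 0.2496, 0.0681]
tool_rot: [0.707, 0.015, -0.707, 0.015]
wrist_force: [1.7, -3.1, 2.6]
grip_width: 0.222
```

```bash
python3 -c "
from look import *
bolt('b6');print(r.sense()['qpos'])"
```

```text
t 14.7167 [0.5743533  0.24957216 0.06809254] n 0
R [[0.001, 0.043, -0.999], [-0.0, -0.999, -0.043], [-1.0, 0.0, -0.001]] 0.22235854962105658 [ 1.7320699  -3.08762403  2.61808131]
bolt 3357 ((0.574863612651825, 0.24926871061325073), (0.045309942215681076, 0.0164144616574049), 11.325813293457031) z85 0.07919358332202688 med top 0.0786220626132162 px 253 301 227 335
axis deg -169.78631647376955
[ 3.51171681e-01  4.55152848e-01  1.29258051e+00 -3.61048089e-04
  1.39274069e+00  1.88558408e+00]
```

Half a turn is done (3.13 rad, head sinking with the thread). I'll open wide, swing back about 189° and regrasp.

Emit:
move_arm(series=[{"slide":[0,0,0],"rot":[0,0,0]},{"slide":[0,0,0],"rot":[0,0,0]},{"slide":[0,0,0],"rot":[0,0,0]},{"slide":[0,0,0],"rot":[0,0,0]},{"slide":[0,0,0],"rot":[0,0,0]},{"slide":[0,0,0],"rot":[-0.06,0,0]},{"slide":[0,0,0],"rot":[-0.12,0,0]},{"slide":[0,0,0],"rot":[-0.18,0,0]},{"slide":[0,0,0],"rot":[-0.24,0,0]},{"slide":[0,0,0],"rot":[-0.3,0,0]}], jaw=50)

```text
t: 15.6
position: [0.5739, 0.2497, 0.0678]
tool_rot: [-0.669, -0.228, 0.669, -0.228]
wrist_force: [-0.7, -0.1, 0.4]
grip_width: 0.806
```

Emit:
move_arm(series=[{"slide":[0,0,0],"rot":[-0.06,0,0]},{"slide":[0,0,0],"rot":[-0.12,0,0]},{"slide":[0,0,0],"rot":[-0.18,0,0]},{"slide":[0,0,0],"rot":[-0.24,0,0]},{"slide":[0,0,0],"rot":[-0.3,0,0]},{"slide":[0,0,0],"rot":[-0.36,0,0]},{"slide":[0,0,0],"rot":[-0.42,0,0]},{"slide":[0,0,0],"rot":[-0.48,0,0]},{"slide":[0,0,0],"rot":[-0.54,0,0]},{"slide":[0,0,0],"rot":[-0.6,0,0]}])

```text
t: 16.43
position: [0.5739, 0.2497, 0.0678]
tool_rot: [0.423, 0.566, -0.423, 0.566]
wrist_force: [0.9, -0.1, -0.3]
grip_width: 0.803
```

Emit:
move_arm(series=[{"slide":[0,0,0],"rot":[-0.06,0,0]},{"slide":[0,0,0],"rot":[-0.12,0,0]},{"slide":[0,0,0],"rot":[-0.18,0,0]},{"slide":[0,0,0],"rot":[-0.24,0,0]},{"slide":[0,0,0],"rot":[-0.3,0,0]},{"slide":[0,0,0],"rot":[-0.36,0,0]},{"slide":[0,0,0],"rot":[-0.42,0,0]},{"slide":[0,0,0],"rot":[-0.48,0,0]},{"slide":[0,0,0],"rot":[-0.54,0,0]},{"slide":[0,0,0],"rot":[-0.6,0,0]}])

```text
t: 17.27
position: [0.5739, 0.2497, 0.0678]
tool_rot: [0.03, 0.707, -0.03, 0.706]
wrist_force: [0.3, 0.0, -0.8]
grip_width: 0.803
```

```bash
python3 -c "
from look import *
bolt('b7');print(r.sense()['qpos'])"
```

```text
t 17.2667 [0.57388363 0.249707   0.06776896] n 0
R [[-0.0, 0.084, 0.996], [0.0, 0.996, -0.084], [-1.0, 0.0, -0.0]] 0.8030779854152619 [ 0.30439911  0.03314839 -0.77097156]
bolt 3226 ((0.5732059478759766, 0.24927587807178497), (0.04584911838173866, 0.015672214329242706), 9.01075267791748) z85 0.0801970423254429 med top 0.07957516743496558 px 247 304 226 337
axis deg -170.74232297535002
[ 3.51416152e-01  4.55320803e-01  1.29300023e+00  1.51837425e-04
  1.39329356e+00 -1.14243124e+00]
```

Emit:
move_arm(series=[{"slide":[0,0,0],"rot":[-0.06,0,0]},{"slide":[0,0,0],"rot":[-0.12,0,0]},{"slide":[0,0,0],"rot":[-0.122,0,0]},{"slide":[0,0,0],"rot":[-0.122,0,0]}])

```text
t: 17.65
position: [0.5739, 0.2497, 0.0678]
tool_rot: [-0.052, 0.705, 0.053, 0.705]
wrist_force: [0.2, 0.2, -0.2]
grip_width: 0.804
```

Emit:
move_arm(series=[{"slide":[0,0,0],"rot":[0,0,0]},{"slide":[0,0,0],"rot":[0,0,0]},{"slide":[0,0,0],"rot":[0,0,0]},{"slide":[0,0,0],"rot":[0,0,0]},{"slide":[0,0,0],"rot":[0,0,0]},{"slide":[0,0,0],"rot":[0,0,0]},{"slide":[0,0,0],"rot":[0.06,0,0]},{"slide":[0.001,0,0],"rot":[0.12,0,0]},{"slide":[0.001,0,0],"rot":[0.18,0,0]},{"slide":[0.001,0,0],"rot":[0.24,0,0]}], jaw=200)

```text
t: 18.48
position: [0.5741, 0.2495, 0.0673]
tool_rot: [0.117, 0.697, -0.117, 0.697]
wrist_force: [0.7, -0.5, -1.5]
grip_width: 0.215
```

```bash
python3 -c "
from look import *
bolt('b8');print(r.sense()['qpos'])"
```

```text
t 18.4833 [0.5740521  0.24947053 0.06725538] n 0
R [[0.0, 0.327, 0.945], [-0.0, 0.945, -0.327], [-1.0, -0.0, 0.0]] 0.21519798115382668 [ 0.67696987 -0.49980284 -1.46489558]
bolt 3296 ((0.573189914226532, 0.24945038557052612), (0.016155453398823738, 0.04598161578178406), 79.20538330078125) z85 0.07925478657973391 med top 0.07865422800369111 px 253 301 226 336
axis deg 168.13736903713277
[ 3.51146402e-01  4.55954126e-01  1.29341873e+00 -1.14607538e-04
  1.39217467e+00 -8.79348509e-01]
```

Emit:
move_arm(series=[{"slide":[0,0,0],"rot":[0.06,0,0]},{"slide":[0,0,0],"rot":[0.12,0,0]},{"slide":[0.001,0,0],"rot":[0.18,0,0]},{"slide":[0.001,0,0],"rot":[0.24,0,0]},{"slide":[0.001,0,0],"rot":[0.3,0,0]},{"slide":[0.001,0,0],"rot":[0.36,0,0]},{"slide":[0.002,0,0],"rot":[0.42,0,0]},{"slide":[0.002,0,0],"rot":[0.48,0,0]},{"slide":[0.002,0,0],"rot":[0.54,0,0]},{"slide":[0.002,0,0],"rot":[0.6,0,0]}])

```text
t: 19.37
position: [0.5738, 0.2495, 0.0659]
tool_rot: [0.489, 0.51, -0.49, 0.51]
wrist_force: [-0.1, -1.3, -0.0]
grip_width: 0.216
```

Emit:
move_arm(series=[{"slide":[0,0,0],"rot":[0.06,0,0]},{"slide":[0,0,0],"rot":[0.12,0,0]},{"slide":[0.001,0,0],"rot":[0.18,0,0]},{"slide":[0.001,0,0],"rot":[0.24,0,0]},{"slide":[0.001,0,0],"rot":[0.3,0,0]},{"slide":[0.001,0,0],"rot":[0.36,0,0]},{"slide":[0.002,0,0],"rot":[0.42,0,0]},{"slide":[0.002,0,0],"rot":[0.48,0,0]},{"slide":[0.002,0,0],"rot":[0.54,0,0]},{"slide":[0.002,0,0],"rot":[0.6,0,0]}])

```text
t: 20.2
position: [0.5738, 0.2495, 0.0646]
tool_rot: [-0.692, -0.144, 0.692, -0.145]
wrist_force: [-0.6, -0.4, -0.4]
grip_width: 0.211
```

Emit:
move_arm(series=[{"slide":[0,0,0],"rot":[0.06,0,0]},{"slide":[0,0,0],"rot":[0.12,0,0]},{"slide":[0,0,0],"rot":[0.18,0,0]},{"slide":[0,0,0],"rot":[0.235,0,0]},{"slide":[0,0,0],"rot":[0.235,0,0]}])

```text
t: 20.62
position: [0.5738, 0.2495, 0.0646]
tool_rot: [-0.707, 0.02, 0.707, 0.02]
wrist_force: [0.7, 0.2, -0.3]
grip_width: 0.214
```

```bash
python3 -c "
from look import *
bolt('b9');print(r.sense()['qpos'])"
```

```text
t 20.6167 [0.57379307 0.24954042 0.06459718] n 0
R [[-0.0, -0.057, -0.998], [-0.0, -0.998, 0.057], [-1.0, 0.0, 0.0]] 0.214487611640088 [ 0.68934701  0.22217929 -0.29226744]
bolt 2487 ((0.5747107863426208, 0.24913465976715088), (0.045391835272312164, 0.01634329743683338), 3.983288288116455) z85 0.07380731490877525 med top 0.07315922310330739 px 254 300 225 331
axis deg -176.27646367148205
[3.51316154e-01 4.58610971e-01 1.29519868e+00 9.29996852e-05
 1.38806146e+00 1.97342614e+00]
```

Emit:
move_arm(series=[{"slide":[0,0,0],"rot":[0,0,0]},{"slide":[0,0,0],"rot":[0,0,0]},{"slide":[0,0,0],"rot":[0,0,0]},{"slide":[0,0,0],"rot":[0,0,0]},{"slide":[0,0,0],"rot":[0,0,0]},{"slide":[0,0,0],"rot":[0,0,0]}], jaw=255, squeeze=60)

```text
t: 21.17
position: [0.5737, 0.2496, 0.0649]
tool_rot: [-0.707, 0.019, 0.707, 0.019]
wrist_force: [-4.3, -3.0, 2.5]
grip_width: 0.181
```

```bash
python3 - <<'E'
from look import *
bolt('b10')
for n in ['scene','top']:
    im,d=r.snapshot(n); cv2.imwrite(f'pics/{n}9.png',im); p,T=cam(n);C=cloud(p,T,d)
    h=cv2.cvtColor(im,cv2.COLOR_BGR2HSV)
    red=((h[...,0]<8)|(h[...,0]>172))&(h[...,1]>130)&(np.hypot(C[...,0]-.572,C[...,1]-.249)<.06)&(C[...,2]<.12)
    P=C[red];print(n,len(P))
    if len(P)>5: print(np.percentile(P[:,2],[5,50,85,95]))
    m=(np.hypot(C[...,0]-.551,C[...,1]+.24)<.16)&(C[...,2]>.006)&(C[...,2]<.02)&(h[...,1]<60)
    P=C[m]; print('cover',len(P),cv2.minAreaRect(P[:,:2].astype(np.float32)),np.median(P[:,2]))
# plane reference in the wrist view: boss top (expected .038) and the posts (.100/.112)
s=r.sense(); im,d=r.snapshot('wrist'); p,T=cam('wrist',s); C=cloud(p,T,d); h=cv2.cvtColor(im,cv2.COLOR_BGR2HSV)
y=(h[...,0]>15)&(h[...,0]<32)&(h[...,1]>150)&(np.hypot(C[...,0]-.573,C[...,1]-.25)<.026); print('boss z',y.sum(),np.median(C[y][:,2]))
E
```

```text
t 21.1667 [0.57368889 0.2495755  0.0648684 ] n 0
R [[-0.001, -0.054, -0.999], [-0.0, -0.999, 0.054], [-1.0, 0.0, 0.001]] 0.18102950868344256 [-4.29606016 -2.96312456  2.47106321]
bolt 3276 ((0.5747007131576538, 0.24934570491313934), (0.01653026044368744, 0.04522128775715828), 86.27392578125) z85 0.07384305212013406 med top 0.07321821303012149 px 258 297 225 331
axis deg 177.82804480931475
scene 71
[0.05778401 0.07191935 0.07557248 0.07698628]
cover 1535 ((0.5533939599990845, -0.24036797881126404), (0.20228716731071472, 0.16649143397808075), 12.052694320678711) 0.01058687650817236
top 15
[0.06487323 0.07310022 0.07865034 0.08045102]
cover 1775 ((0.5496519804000854, -0.23884005844593048), (0.19906149804592133, 0.15946562588214874), 11.720191955566406) 0.009738504879877485
boss z 2353 0.03713528520060244
```

View pics/b10.png

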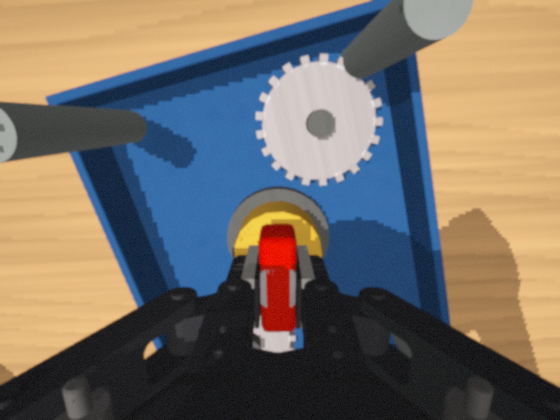

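The grip is firm, at (278,285) in the picture. But the head reads 14.5 mm below its start, where about 11 is expected, so I'll ease the jaws and check the free height.

Emit:
move_arm(series=[{"slide":[0,0,0],"rot":[0,0,0]},{"slide":[0,0,0],"rot":[0,0,0]},{"slide":[0,0,0],"rot":[0,0,0]},{"slide":[0,0,0],"rot":[0,0,0]},{"slide":[0,0,0],"rot":[0,0,0]},{"slide":[0,0,0],"rot":[0,0,0]}], jaw=50)

```text
t: 21.87
position: [0.574, 0.2498, 0.0649]
tool_rot: [0.707, -0.019, -0.707, -0.02]
wrist_force: [-0.9, 0.5, -0.5]
grip_width: 0.803
```

```bash
cat > h2.py <<'E'
from look import *
def heights(tag):
    s=r.sense(); im,d=r.snapshot('wrist'); cv2.imwrite(f'pics/{tag}.png',im); np.save(tag+'.npy',d)
    p,T=cam('wrist',s); C=cloud(p,T,d); h=cv2.cvtColor(im,cv2.COLOR_BGR2HSV)
    near=np.hypot(C[...,0]-.5735,C[...,1]-.2495)
    y=(h[...,0]>15)&(h[...,0]<32)&(h[...,1]>150)&(near<.026)
    red=((h[...,0]<8)|(h[...,0]>172))&(h[...,1]>130)&(near<.03)&(C[...,2]>.05)
    gear=(h[...,1]<60)&(near>.03)&(near<.09)&(C[...,2]<.06)&(C[...,2]>.012)
    hist=np.histogram(C[red][:,2],bins=np.arange(.06,.095,.001)); print('TCPz',s['position'][2],'F',s['wrist_force'])
    print({round(e,3):int(n) for n,e in zip(*hist) if n>20},'boss',np.median(C[y][:,2]),'gear',gear.sum(),np.median(C[gear][:,2]))
    post=(near>.09)&(near<.125)&(C[...,2]>.095)&(C[...,2]<.104); print('post',post.sum(),np.median(C[post][:,2]) if post.any() else 0)
E
python3 -c "
from h2 import *
heights('c0'); bolt('c1')"
```

```text
TCPz 0.06485852793390894 F [-0.94268516  0.47387824 -0.47185346]
{np.float64(0.06): 22, np.float64(0.061): 23, np.float64(0.062): 26, np.float64(0.063): 21, np.float64(0.064): 24, np.float64(0.065): 30, np.float64(0.066): 29, np.float64(0.067): 26, np.float64(0.068): 25, np.float64(0.069): 36, np.float64(0.07): 64, np.float64(0.071): 162, np.float64(0.072): 838, np.float64(0.073): 1517, np.float64(0.074): 290} boss 0.037210597894929365 gear 13105 0.02145759508978612
post 4099 0.0992153349549646
t 21.9167 [0.57401105 0.24973613 0.0648599 ] n 0
R [[0.0, -0.055, -0.998], [0.0, -0.998, 0.055], [-1.0, -0.0, -0.0]] 0.802135923779984 [ 0.56060006 -1.02219767  0.27499451]
bolt 2492 ((0.5748414397239685, 0.2489541471004486), (0.01584523543715477, 0.04535000026226044), 86.98917388916016) z85 0.0738084833924069 med top 0.07318103325148888 px 260 297 226 331
axis deg 176.2724004506912
```

Free and still at 0.0732, while boss and posts read right to within 0.8 mm. So either the bolt has really sunk too far or a reading misled me. I'll turn back in watched steps to see how height follows angle.

Emit:
move_arm(series=[{"slide":[0,0,0],"rot":[0,0,0]},{"slide":[0,0,0],"rot":[0,0,0]},{"slide":[0,0,0],"rot":[0,0,0]},{"slide":[0,0,0],"rot":[0,0,0]},{"slide":[0,0,0],"rot":[0,0,0]},{"slide":[0,0,0],"rot":[-0.06,0,0]},{"slide":[0,0,0],"rot":[-0.12,0,0]},{"slide":[0,0,0],"rot":[-0.18,0,0]},{"slide":[0,0,0],"rot":[-0.24,0,0]},{"slide":[0,0,0],"rot":[-0.3,0,0]}], jaw=200, squeeze=20)

```text
t: 22.8
position: [0.5738, 0.2495, 0.0648]
tool_rot: [-0.68, -0.192, 0.681, -0.192]
wrist_force: [-1.1, -0.2, 1.4]
grip_width: 0.218
```

```bash
python3 -c "
from h2 import *
heights('c2'); bolt('c3')"
```

```text
TCPz 0.06483472803709117 F [-1.0939652  -0.1577333   1.36156373]
{np.float64(0.06): 24, np.float64(0.062): 22, np.float64(0.063): 25, np.float64(0.064): 24, np.float64(0.065): 33, np.float64(0.067): 34, np.float64(0.068): 29, np.float64(0.069): 33, np.float64(0.07): 87, np.float64(0.071): 168, np.float64(0.072): 644, np.float64(0.073): 1084, np.float64(0.074): 237} boss 0.037121504742952505 gear 10696 0.021462946759106746
post 2333 0.09905996193561778
t 22.85 [0.57386856 0.24953285 0.06482548] n 0
R [[-0.0, 0.529, -0.849], [-0.0, -0.849, -0.529], [-1.0, 0.0, 0.0]] 0.21706140052618433 [-0.43374422 -0.11481694  0.02923473]
bolt 2803 ((0.5745952129364014, 0.249476358294487), (0.04555096849799156, 0.016541820019483566), 25.45583724975586) z85 0.07380857252189214 med top 0.07318044290622973 px 256 301 225 332
axis deg -153.94315323016258
```

Emit:
move_arm(series=[{"slide":[0,0,0],"rot":[-0.06,0,0]},{"slide":[0,0,0],"rot":[-0.12,0,0]},{"slide":[0,0,0],"rot":[-0.18,0,0]},{"slide":[0,0,0],"rot":[-0.24,0,0]},{"slide":[0,0,0],"rot":[-0.3,0,0]},{"slide":[0,0,0],"rot":[-0.36,0,0]},{"slide":[0,0,0],"rot":[-0.42,0,0]},{"slide":[0,0,0],"rot":[-0.48,0,0]}])

```text
t: 23.57
position: [0.5739, 0.2497, 0.0649]
tool_rot: [-0.516, -0.484, 0.516, -0.484]
wrist_force: [-0.0, -1.3, 0.9]
grip_width: 0.215
```

```bash
python3 -c "
from h2 import *
heights('c4'); bolt('c5')"
```

```text
TCPz 0.06486133867376637 F [-0.00552671 -1.34257514  0.89265595]
{np.float64(0.061): 26, np.float64(0.062): 21, np.float64(0.063): 25, np.float64(0.064): 25, np.float64(0.065): 23, np.float64(0.066): 35, np.float64(0.067): 24, np.float64(0.068): 31, np.float64(0.069): 37, np.float64(0.07): 68, np.float64(0.071): 160, np.float64(0.072): 560, np.float64(0.073): 978, np.float64(0.074): 267} boss 0.0372006804644595 gear 12686 0.021498824498807675
post 3387 0.0994542686939303
t 23.6167 [0.57389072 0.24962225 0.06484123] n 0
R [[-0.0, 0.998, -0.057], [-0.0, -0.057, -0.998], [-1.0, -0.0, 0.0]] 0.21765630142037706 [-0.47840776 -0.10437655  0.14399823]
bolt 2590 ((0.5739083886146545, 0.24995261430740356), (0.04561616852879524, 0.016469167545437813), 79.32762908935547) z85 0.07389914136450217 med top 0.07327930462860267 px 255 301 225 332
axis deg 79.62120744329316
```

```bash
python3 -c "
import cv2,numpy as np
L=[cv2.resize(cv2.imread(f'pics/{n}.png')[170:350,190:370],(390,290)) for n in ['b7','b8','c4','c2']]
cv2.imwrite('pics/cmp.png',np.vstack([np.hstack(L[:2]),np.hstack(L[2:])]))"
```

```text
(no output)
```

View pics/cmp.png

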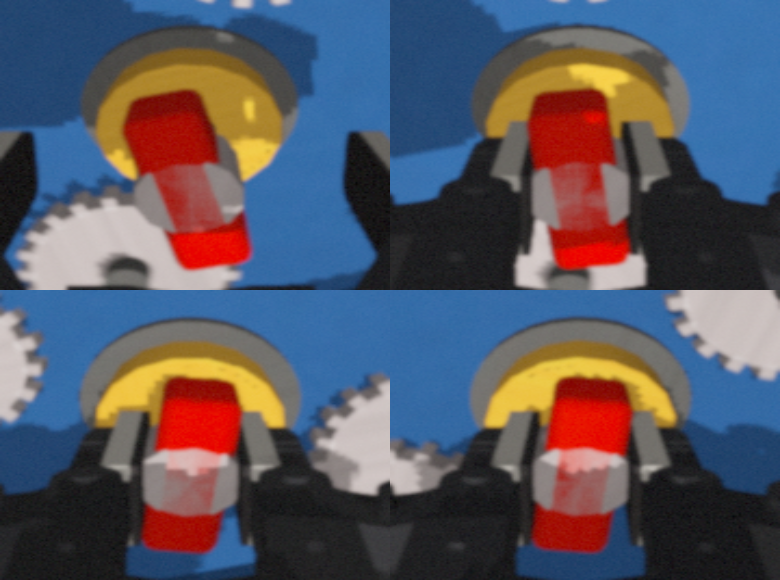

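The panels show b7/b8 with a higher head and c4/c2 with a lower head, in about the same spot between the pads. The head did not rise over 1.3 rad backward, so I'll open the jaws to see whether they were holding it.

Emit:
move_arm(series=[{"slide":[0,0,0],"rot":[-0.48,0,0]},{"slide":[0,0,0],"rot":[0,0,0]},{"slide":[0,0,0],"rot":[0,0,0]},{"slide":[0,0,0],"rot":[0,0,0]},{"slide":[0,0,0],"rot":[0,0,0]}], jaw=110)

```text
t: 24.08
position: [0.574, 0.2497, 0.0648]
tool_rot: [0.517, 0.483, -0.516, 0.483]
wrist_force: [-0.0, 0.4, 0.7]
grip_width: 0.568
```

```bash
python3 -c "
from h2 import *
heights('c6'); bolt('c7')"
```

```text
TCPz 0.06483608137438297 F [-0.0211538   0.41260801  0.6991852 ]
{np.float64(0.06): 27, np.float64(0.061): 23, np.float64(0.063): 26, np.float64(0.064): 24, np.float64(0.065): 29, np.float64(0.066): 22, np.float64(0.067): 28, np.float64(0.068): 36, np.float64(0.069): 30, np.float64(0.07): 55, np.float64(0.071): 132, np.float64(0.072): 603, np.float64(0.073): 1144, np.float64(0.074): 296} boss 0.037305125032927156 gear 11853 0.021505214994926525
post 3387 0.09949724724544752
t 24.1333 [0.57395401 0.24969482 0.06483172] n 0
R [[0.0, 0.998, -0.067], [0.0, -0.067, -0.998], [-1.0, 0.0, -0.0]] 0.5680793359203902 [0.15646466 0.06857373 0.15571735]
bolt 2943 ((0.5739303827285767, 0.2498456984758377), (0.045333102345466614, 0.015744168311357498), 81.2091293334961) z85 0.07392277989611581 med top 0.07330367161746966 px 257 299 225 332
axis deg 80.80131823876913
```

Still 0.0733 when free, so the head is axially off the nominal helix. I'll grip firmly and lift 3 mm to see whether it follows or resists.

Emit:
move_arm(series=[{"slide":[0,0,0],"rot":[0,0,0]},{"slide":[0,0,0],"rot":[0,0,0]},{"slide":[0,0,0],"rot":[0,0,0]},{"slide":[0,0,0],"rot":[0,0,0]},{"slide":[0,0,0],"rot":[0,0,0]},{"slide":[-0.002,0,0],"rot":[0,0,0]},{"slide":[-0.004,0,0],"rot":[0,0,0]},{"slide":[-0.005,0,0],"rot":[0,0,0]},{"slide":[-0.005,0,0],"rot":[0,0,0]}], jaw=255, squeeze=60)

```text
t: 24.93
position: [0.5737, 0.2497, 0.0664]
tool_rot: [-0.516, -0.483, 0.516, -0.483]
wrist_force: [4.7, 2.4, -10.0]
grip_width: 0.171
```

```bash
python3 -c "
from h2 import *
heights('c8'); bolt('c9')"
```

```text
TCPz 0.06636664702041903 F [ 4.72034982  2.39984412 -9.9554139 ]
{np.float64(0.061): 24, np.float64(0.062): 25, np.float64(0.063): 36, np.float64(0.065): 23, np.float64(0.066): 30, np.float64(0.067): 32, np.float64(0.068): 31, np.float64(0.069): 26, np.float64(0.07): 36, np.float64(0.071): 50, np.float64(0.072): 111, np.float64(0.073): 372, np.float64(0.074): 1234, np.float64(0.075): 593, np.float64(0.076): 46} boss 0.03723070999691935 gear 12781 0.021518114720735143
post 3360 0.09943962359044736
t 24.9833 [0.57373454 0.24966952 0.06634197] n 0
R [[-0.001, 0.998, -0.066], [-0.0, -0.066, -0.998], [-1.0, -0.001, 0.0]] 0.17254284996666708 [  5.24837193   2.20214897 -10.23692686]
bolt 2565 ((0.5738152265548706, 0.2497730851173401), (0.045707739889621735, 0.016611779108643532), 86.44851684570312) z85 0.07519851152471349 med top 0.074573887128052 px 258 297 226 331
axis deg 85.30384228452179
```

Emit:
move_arm(series=[{"slide":[0,0,0],"rot":[0,0,0]},{"slide":[0,0,0],"rot":[0,0,0]},{"slide":[0,0,0],"rot":[0,0,0]},{"slide":[0,0,0],"rot":[0,0,0]},{"slide":[0,0,0],"rot":[0,0,0]}], jaw=150)

```text
t: 25.45
position: [0.5741, 0.2497, 0.0684]
tool_rot: [0.517, 0.483, -0.516, 0.483]
wrist_force: [-0.5, 0.7, 0.1]
grip_width: 0.414
```

```bash
python3 -c "
from h2 import *
bolt('d1')"
```

```text
t 25.45 [0.57413917 0.24973141 0.06841581] n 0
R [[0.001, 0.998, -0.066], [0.0, -0.066, -0.998], [-1.0, 0.001, -0.0]] 0.4136507614283119 [-0.46238067  0.73893953  0.14018435]
bolt 3037 ((0.5739029049873352, 0.24972888827323914), (0.045830801129341125, 0.01582043431699276), 85.90302276611328) z85 0.07397797440670438 med top 0.0733278483167305 px 259 295 223 327
axis deg 85.57571126274753
```

Released, it returns to 0.0733, so that is a true rest height and it seems insensitive to turn here. I'll keep turning back and watch for the rise.

Emit:
move_arm(series=[{"slide":[0.004,0,0],"rot":[0,0,0]},{"slide":[0.004,0,0],"rot":[0,0,0]},{"slide":[0.004,0,0],"rot":[0,0,0]},{"slide":[0.004,0,0],"rot":[-0.06,0,0]},{"slide":[0.004,0,0],"rot":[-0.12,0,0]},{"slide":[0.004,0,0],"rot":[-0.18,0,0]},{"slide":[0.004,0,0],"rot":[-0.24,0,0]},{"slide":[0.004,0,0],"rot":[-0.3,0,0]},{"slide":[0.004,0,0],"rot":[-0.36,0,0]},{"slide":[0.004,0,0],"rot":[-0.42,0,0]}], jaw=200, squeeze=20)

```text
t: 26.33
position: [0.5737, 0.2497, 0.0653]
tool_rot: [0.272, 0.653, -0.273, 0.652]
wrist_force: [-0.7, -0.6, 0.5]
grip_width: 0.218
```

```bash
python3 -c "
from h2 import *
bolt('d2')"
```

```text
t 26.3333 [0.57371232 0.24965297 0.06529015] n 0
R [[-0.001, 0.711, 0.703], [-0.0, 0.703, -0.711], [-1.0, -0.001, -0.0]] 0.21796088841362318 [-0.7062234  -0.58202536  0.45294078]
bolt 2792 ((0.5734091401100159, 0.24965906143188477), (0.01651441678404808, 0.04604003578424454), 36.84257888793945) z85 0.07393731723971722 med top 0.07330793959050212 px 255 301 225 331
axis deg 127.7974572735759
```

Emit:
move_arm(series=[{"slide":[0,0,0],"rot":[-0.06,0,0]},{"slide":[0,0,0],"rot":[-0.12,0,0]},{"slide":[0,0,0],"rot":[-0.18,0,0]},{"slide":[0,0,0],"rot":[-0.24,0,0]},{"slide":[0,0,0],"rot":[-0.3,0,0]},{"slide":[0,0,0],"rot":[-0.36,0,0]},{"slide":[0,0,0],"rot":[-0.42,0,0]},{"slide":[0,0,0],"rot":[-0.48,0,0]}])

```text
t: 27.05
position: [0.5737, 0.2495, 0.0653]
tool_rot: [-0.059, 0.705, 0.059, 0.704]
wrist_force: [-1.3, -0.8, 1.5]
grip_width: 0.217
```

```bash
python3 -c "
from h2 import *
bolt('d3');print(r.sense()['qpos'])"
```

```text
t 27.05 [0.57366915 0.24949595 0.065293  ] n 0
R [[-0.001, -0.165, 0.986], [-0.0, 0.986, 0.165], [-1.0, -0.0, -0.001]] 0.2166993068539197 [-1.2839027  -0.77847482  1.50198328]
bolt 3224 ((0.5729405283927917, 0.24907059967517853), (0.045309923589229584, 0.016340160742402077), 1.4793620109558105) z85 0.07397660858292708 med top 0.07337728074448185 px 255 301 225 331
axis deg -177.48080174302794
[ 3.51262125e-01  4.57909064e-01  1.29488044e+00 -1.00839084e-04
  1.38952180e+00 -1.39284635e+00]
```

Emit:
move_arm(series=[{"slide":[0,0,0],"rot":[-0.06,0,0]},{"slide":[0,0,0],"rot":[-0.12,0,0]},{"slide":[0,0,0],"rot":[-0.18,0,0]},{"slide":[0,0,0],"rot":[-0.24,0,0]},{"slide":[0,0,0],"rot":[-0.3,0,0]},{"slide":[0,0,0],"rot":[-0.36,0,0]},{"slide":[0,0,0],"rot":[-0.42,0,0]},{"slide":[0,0,0],"rot":[-0.48,0,0]},{"slide":[0,0,0],"rot":[-0.54,0,0]},{"slide":[0,0,0],"rot":[-0.6,0,0]}])

```text
t: 27.93
position: [0.574, 0.2497, 0.0657]
tool_rot: [-0.446, 0.549, 0.446, 0.549]
wrist_force: [-0.3, 0.6, -0.5]
grip_width: 0.217
```

```bash
python3 -c "
from h2 import *
bolt('d4');s=r.sense();print(s['qpos'],s['torque'],s['wrist_force'])"
```

```text
t 27.9333 [0.57396683 0.24973856 0.06571342] n 0
R [[0.0, -0.979, 0.206], [0.0, 0.206, 0.979], [-1.0, -0.0, 0.0]] 0.21654281042141285 [-0.28635378  0.63909884 -0.47751043]
bolt 2827 ((0.5736451745033264, 0.24845078587532043), (0.045709654688835144, 0.016391271725296974), 70.00996398925781) z85 0.07408540300367131 med top 0.07347343796576639 px 255 301 224 330
axis deg 70.86487899121772
[ 3.51386316e-01  4.57794917e-01  1.29455796e+00  1.07206815e-04
  1.38906002e+00 -2.59056179e+00] [0.01258893 0.00350754 0.02069514] [-1.17516549 -0.45143487 -0.49868882]
```

Still 0.0735 after 4.3 rad back, which disagrees with a 1 mm/rad thread. I'll take an unobstructed look with independent cameras.

Emit:
move_arm(series=[{"slide":[0,0,0],"rot":[0,0,0]},{"slide":[0,0,0],"rot":[0,0,0]},{"slide":[0,0,0],"rot":[0,0,0]},{"slide":[-0.06,0,0],"rot":[0.06,0,0]},{"slide":[-0.12,0,0],"rot":[0.12,0,0]},{"slide":[-0.18,0,0],"rot":[0.18,0,0]},{"slide":[-0.24,0,0],"rot":[0.24,0,0]},{"slide":[-0.243,0,0],"rot":[0.3,0,0]},{"slide":[-0.243,0,0],"rot":[0.36,0,0]}], jaw=120)

```text
t: 28.73
position: [0.5751, 0.2501, 0.2155]
tool_rot: [-0.22, 0.669, 0.22, 0.674]
wrist_force: [-0.0, 0.3, -0.4]
grip_width: 0.53
```

```bash
python3 - <<'E'
from h2 import *
heights('e0'); bolt('e1')
im,d=r.snapshot('scene'); cv2.imwrite('pics/s3.png',im)
p,T=cam('scene');C=cloud(p,T,d)
h=cv2.cvtColor(im,cv2.COLOR_BGR2HSV)
red=((h[...,0]<8)|(h[...,0]>172))&(h[...,1]>150)&(np.hypot(C[...,0]-.572,C[...,1]-.249)<.06)
P=C[red];print('scene',len(P),np.percentile(P[:,2],[5,50,95]),'cf before 5/50/95: .0729 .0872 .0906')
a=cv2.imread('pics/s2.png')
cv2.imwrite('pics/cmp2.png',np.hstack([cv2.resize(x[235:335,260:380],(396,330),interpolation=cv2.INTER_CUBIC) for x in (a,im)]))
E
```

```text
TCPz 0.21548706489772143 F [-0.04204783  0.30779977 -0.36176807]
{np.float64(0.072): 26, np.float64(0.073): 83, np.float64(0.074): 274, np.float64(0.075): 210, np.float64(0.076): 35} boss 0.037560114559708535 gear 4516 0.02154928987388466
post 1586 0.09945069124086393
t 28.7833 [0.5744554  0.2498637  0.21319886] n 471
R [[0.003, -0.587, 0.81], [0.001, 0.81, 0.587], [-1.0, -0.001, 0.003]] 0.5283614373049621 [-0.50097982 -1.12270028 -0.64190826]
((0.5654944777488708, 0.24505291879177094), (0.0020066029392182827, 0.010586114600300789), 32.94675064086914) z med/max 0.2778159662754906 0.28878953824306625 mean [0.56527649 0.24455654 0.27788298]
bolt 506 ((0.5729074478149414, 0.24856486916542053), (0.04493926465511322, 0.014615953899919987), 77.33415222167969) z85 0.0753428806154803 med top 0.07466423179539694 px 257 299 175 220
axis deg 77.05372453322225
scene 94 [0.0606336  0.07377239 0.07787552] cf before 5/50/95: .0729 .0872 .0906
```

View pics/cmp2.png

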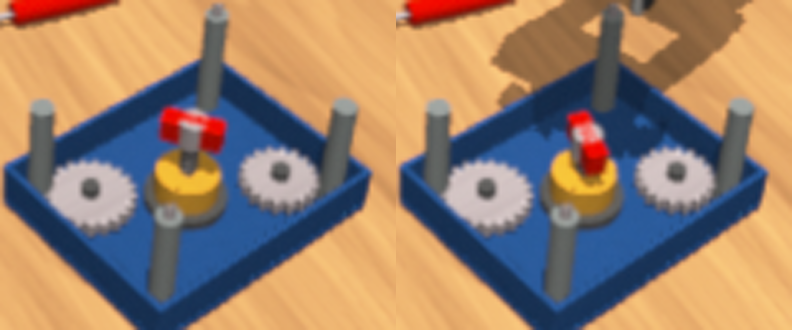

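The right panel shows the head clearly lower. The wrist and scene cameras now agree on about 13.1 mm below the start (sink ≈ 14 mm), and it rose 1 mm once freed, so the loose pads drag it vertically. I'll regrasp with more play and turn back while raising the hand with the thread, to find the helix or the stop.

Emit:
move_arm(series=[{"slide":[0,0,0],"rot":[0.06,0,0]},{"slide":[0,0,0],"rot":[0.12,0,0]},{"slide":[0,0,0],"rot":[0.18,0,0]},{"slide":[0,0,0],"rot":[0.24,0,0]},{"slide":[0,0,0],"rot":[0.3,0,0]},{"slide":[0,0,0],"rot":[0.36,0,0]},{"slide":[0,0,0],"rot":[0.42,0,0]},{"slide":[0,0,0],"rot":[0.48,0,0]},{"slide":[0,0,0],"rot":[0.54,0,0]},{"slide":[0,0,0],"rot":[0.6,0,0]}])

```text
t: 29.72
position: [0.5737, 0.2496, 0.2103]
tool_rot: [0.195, 0.68, -0.196, 0.679]
wrist_force: [-0.5, 0.5, 0.7]
grip_width: 0.532
```

Emit:
move_arm(series=[{"slide":[0.04,0,0],"rot":[0.06,0,0]},{"slide":[0.08,0,0],"rot":[0.12,0,0]},{"slide":[0.12,0,0],"rot":[0.18,0,0]},{"slide":[0.14,0,0],"rot":[0.24,0,0]},{"slide":[0.15,0,0],"rot":[0.3,0,0]},{"slide":[0.16,0,0],"rot":[0.36,0,0]},{"slide":[0.17,0,0],"rot":[0.42,0,0]},{"slide":[0.17,0,0],"rot":[0.48,0,0]},{"slide":[0.17,0,0],"rot":[0.54,0,0]},{"slide":[0.18,0,0],"rot":[0.6,0,0]}])

```text
t: 30.55
position: [0.5741, 0.2498, 0.1034]
tool_rot: [0.545, 0.45, -0.545, 0.451]
wrist_force: [-0.6, -0.4, 0.2]
grip_width: 0.533
```

```bash
python3 -c "
from h2 import *
bolt('f1');s=r.sense();print(s['qpos'])"
```

```text
t 30.55 [0.5741093  0.24975085 0.10342548] n 0
R [[0.001, 0.982, -0.188], [0.0, -0.188, -0.982], [-1.0, 0.0, -0.0]] 0.5329265641934136 [-0.56621842 -0.43522012  0.21123341]
bolt 1364 ((0.5742016434669495, 0.25017935037612915), (0.0443447045981884, 0.015793276950716972), 78.48248291015625) z85 0.07528068770970191 med top 0.07464603259304788 px 263 292 205 287
axis deg 76.88460434163659
[3.51320394e-01 4.21672115e-01 1.26649544e+00 5.86664440e-05
 1.45551529e+00 5.47831345e-01]
```

Emit:
move_arm(series=[{"slide":[0.03,0,0],"rot":[0.012,0,0]},{"slide":[0.05,0,0],"rot":[0.012,0,0]},{"slide":[0.06,0,0],"rot":[0.012,0,0]},{"slide":[0.06,0,0],"rot":[0.012,0,0]},{"slide":[0.06,0,0],"rot":[0.012,0,0]}], jaw=196)

```text
t: 31.02
position: [0.5737, 0.2496, 0.0668]
tool_rot: [-0.549, -0.445, 0.55, -0.445]
wrist_force: [0.1, -1.0, -0.5]
grip_width: 0.231
```

Emit:
move_arm(series=[{"slide":[0,0,0],"rot":[-0.06,0,0]},{"slide":[0,0,0],"rot":[-0.12,0,0]},{"slide":[0,0,0],"rot":[-0.18,0,0]},{"slide":[-0.001,0,0],"rot":[-0.24,0,0]},{"slide":[-0.001,0,0],"rot":[-0.3,0,0]},{"slide":[-0.001,0,0],"rot":[-0.36,0,0]},{"slide":[-0.002,0,0],"rot":[-0.42,0,0]},{"slide":[-0.002,0,0],"rot":[-0.48,0,0]},{"slide":[-0.002,0,0],"rot":[-0.54,0,0]}])

```text
t: 31.77
position: [0.5736, 0.2498, 0.0692]
tool_rot: [0.24, 0.665, -0.24, 0.665]
wrist_force: [-3.5, -0.4, -0.2]
grip_width: 0.229
```

```bash
python3 -c "
from h2 import *
bolt('f2');s=r.sense();print(s['qpos'])"
```

```text
t 31.7667 [0.57364017 0.24983035 0.06924562] n 0
R [[-0.001, 0.639, 0.769], [0.0, 0.769, -0.639], [-1.0, -0.0, -0.001]] 0.2288915437614868 [-3.46076662 -0.44602822 -0.21244964]
bolt 2357 ((0.573069155216217, 0.2496383637189865), (0.016697898507118225, 0.045590080320835114), 38.011863708496094) z85 0.07580638593053642 med top 0.07515952271277486 px 253 303 223 329
axis deg 129.76650313396885
[ 3.51449445e-01  4.53662484e-01  1.29204718e+00  1.77203766e-04
  1.39594349e+00 -5.32840039e-01]
```

Emit:
move_arm(series=[{"slide":[0,0,0],"rot":[-0.06,0,0]},{"slide":[0,0,0],"rot":[-0.12,0,0]},{"slide":[0,0,0],"rot":[-0.18,0,0]},{"slide":[-0.001,0,0],"rot":[-0.24,0,0]},{"slide":[-0.001,0,0],"rot":[-0.3,0,0]},{"slide":[-0.001,0,0],"rot":[-0.36,0,0]},{"slide":[-0.002,0,0],"rot":[-0.42,0,0]},{"slide":[-0.002,0,0],"rot":[-0.48,0,0]},{"slide":[-0.002,0,0],"rot":[-0.54,0,0]}])

```text
t: 32.57
position: [0.5742, 0.2496, 0.0704]
tool_rot: [-0.135, 0.694, 0.135, 0.694]
wrist_force: [-0.6, -1.3, 0.9]
grip_width: 0.234
```

```bash
python3 -c "
from h2 import *
bolt('f3');s=r.sense();print(s['qpos'],s['torque'])"
```

```text
t 32.5667 [0.57421944 0.24956991 0.07035441] n 0
R [[0.001, -0.374, 0.928], [0.0, 0.928, 0.374], [-1.0, -0.0, 0.001]] 0.23360320385645814 [-0.55366622 -1.31946027  0.92493129]
bolt 2641 ((0.5733826756477356, 0.24875429272651672), (0.04606154188513756, 0.016452549025416374), 10.57861042022705) z85 0.07636484211207856 med top 0.07571756022915503 px 253 303 221 326
axis deg -168.80384244417624
[ 3.51110690e-01  4.52625346e-01  1.29106295e+00 -2.09990493e-04
  1.39702589e+00 -1.60977202e+00] [-0.13114654  0.06651348 -0.02850001]
```

The thread now follows: +0.6 mm and again +0.5 mm. To tell whether I am a full turn further on than I counted, I'll probe backward for the stop, which should be about 0.55 rad away if my count is right.

Emit:
move_arm(series=[{"slide":[0,0,0],"rot":[-0.05,0,0]},{"slide":[0,0,0],"rot":[-0.1,0,0]},{"slide":[0,0,0],"rot":[-0.15,0,0]},{"slide":[-0.001,0,0],"rot":[-0.2,0,0]},{"slide":[-0.001,0,0],"rot":[-0.24,0,0]},{"slide":[-0.001,0,0],"rot":[-0.27,0,0]},{"slide":[-0.001,0,0],"rot":[-0.3,0,0]}])

```text
t: 33.2
position: [0.5743, 0.25, 0.0713]
tool_rot: [-0.332, 0.624, 0.332, 0.625]
wrist_force: [0.4, 0.1, 0.1]
grip_width: 0.232
```

```bash
python3 -c "
from h2 import *
bolt('f4');s=r.sense();print(s['qpos'],s['torque'])"
```

```text
t 33.2 [0.5743221  0.24997592 0.07126199] n 0
R [[0.001, -0.829, 0.559], [0.001, 0.559, 0.829], [-1.0, -0.001, 0.001]] 0.23168815520199162 [0.40148174 0.10943543 0.13137869]
bolt 2804 ((0.5735762715339661, 0.24873214960098267), (0.04633524641394615, 0.01677909679710865), 44.5551643371582) z85 0.07692872178968264 med top 0.07629011403477054 px 253 302 221 325
axis deg 46.15739476064831
[ 3.51368035e-01  4.51888377e-01  1.29030781e+00  1.84405662e-04
  1.39772703e+00 -2.20076875e+00] [ 0.05703718 -0.01972052 -0.03647011]
```

Emit:
move_arm(series=[{"slide":[0,0,0],"rot":[-0.05,0,0]},{"slide":[0,0,0],"rot":[-0.1,0,0]},{"slide":[0,0,0],"rot":[-0.15,0,0]},{"slide":[-0.001,0,0],"rot":[-0.2,0,0]},{"slide":[-0.001,0,0],"rot":[-0.24,0,0]},{"slide":[-0.001,0,0],"rot":[-0.24,0,0]}])

```text
t: 33.75
position: [0.5743, 0.2497, 0.072]
tool_rot: [-0.467, 0.529, 0.469, 0.531]
wrist_force: [-4.9, -1.0, 2.3]
grip_width: 0.239
```

```bash
python3 -c "
from h2 import *
bolt('f5');s=r.sense();print(s['qpos'],s['torque'])"
```

```text
t 33.75 [0.57427575 0.2497125  0.07197241] n 0
R [[-0.0, -0.992, 0.124], [0.003, 0.124, 0.992], [-1.0, 0.0, 0.003]] 0.23859375748847564 [-4.86251474 -0.98498489  2.28832315]
bolt 2694 ((0.5738949179649353, 0.2482946664094925), (0.045518163591623306, 0.01626577228307724), 56.56317138671875) z85 0.07782215984073294 med top 0.07723060238094333 px 252 314 222 325
axis deg 60.05903996903492
[ 3.49892509e-01  4.50989622e-01  1.29025170e+00  2.39821218e-03
  1.39975953e+00 -2.66638111e+00] [ 0.40742641  0.30362245 -5.85927398]
```

The stop is hit (5.9 N m) where my count puts it, so the angle is right. The bolt therefore sits one pitch too deep: at this angle it is 6 mm below its helix. At one full turn the two grooves are at 12 and 18 mm with an end limit near 15, so a firm grip plus a 3 mm lift there should put it in the right groove. Forward now, watching for drag.

Emit:
move_arm(series=[{"slide":[0,0,0],"rot":[0.06,0,0]},{"slide":[0.001,0,0],"rot":[0.12,0,0]},{"slide":[0.002,0,0],"rot":[0.18,0,0]},{"slide":[0.003,0,0],"rot":[0.24,0,0]},{"slide":[0.004,0,0],"rot":[0.3,0,0]},{"slide":[0.005,0,0],"rot":[0.36,0,0]},{"slide":[0.005,0,0],"rot":[0.42,0,0]},{"slide":[0.005,0,0],"rot":[0.48,0,0]},{"slide":[0.005,0,0],"rot":[0.54,0,0]},{"slide":[0.005,0,0],"rot":[0.6,0,0]}])

```text
t: 34.63
position: [0.5742, 0.2497, 0.0683]
tool_rot: [-0.089, 0.701, 0.088, 0.702]
wrist_force: [0.4, -0.9, -1.0]
grip_width: 0.231
```

```bash
python3 -c "
from h2 import *
bolt('g1');s=r.sense();print(s['qpos'],s['torque'])"
```

```text
t 34.6333 [0.57423872 0.2497449  0.06827376] n 0
R [[0.001, -0.249, 0.969], [-0.0, 0.969, 0.249], [-1.0, -0.001, 0.001]] 0.23107766985184752 [ 0.3848434  -0.93221692 -0.98197048]
bolt 3307 ((0.5731903910636902, 0.24925275146961212), (0.04600061476230621, 0.016896700486540794), 25.483118057250977) z85 0.07718554218027086 med top 0.07654483881006147 px 251 302 223 331
axis deg -155.13331975963283
[ 3.51545815e-01  4.55005030e-01  1.29247277e+00 -8.58038264e-04
  1.39313092e+00 -1.46314705e+00] [0.01333399 0.06594009 0.01666066]
```

Emit:
move_arm(series=[{"slide":[0,0,0],"rot":[0.062,0,0]},{"slide":[0,0,0],"rot":[0.124,0,0]},{"slide":[0,0,0],"rot":[0.186,0,0]},{"slide":[0,0,0],"rot":[0.248,0,0]},{"slide":[0,0,0],"rot":[0.31,0,0]},{"slide":[0,0,0],"rot":[0.372,0,0]},{"slide":[0,0,0],"rot":[0.434,0,0]},{"slide":[0,0,0],"rot":[0.496,0,0]},{"slide":[0,0,0],"rot":[0.558,0,0]},{"slide":[0,0,0],"rot":[0.62,0,0]}])

```text
t: 35.52
position: [0.5742, 0.2493, 0.0681]
tool_rot: [0.334, 0.623, -0.335, 0.623]
wrist_force: [-1.5, -1.9, 1.3]
grip_width: 0.229
```

Emit:
move_arm(series=[{"slide":[0,0,0],"rot":[0.062,0,0]},{"slide":[0,0,0],"rot":[0.124,0,0]},{"slide":[0,0,0],"rot":[0.186,0,0]},{"slide":[0,0,0],"rot":[0.248,0,0]},{"slide":[0,0,0],"rot":[0.31,0,0]},{"slide":[0,0,0],"rot":[0.372,0,0]},{"slide":[0,0,0],"rot":[0.434,0,0]},{"slide":[0,0,0],"rot":[0.496,0,0]},{"slide":[0,0,0],"rot":[0.558,0,0]},{"slide":[0,0,0],"rot":[0.62,0,0]}])

```text
t: 36.35
position: [0.5739, 0.2496, 0.0676]
tool_rot: [-0.634, -0.312, 0.634, -0.313]
wrist_force: [0.2, 0.3, -2.8]
grip_width: 0.233
```

Emit:
move_arm(series=[{"slide":[0,0,0],"rot":[0.062,0,0]},{"slide":[0,0,0],"rot":[0.124,0,0]},{"slide":[0,0,0],"rot":[0.186,0,0]},{"slide":[0,0,0],"rot":[0.248,0,0]},{"slide":[0,0,0],"rot":[0.31,0,0]},{"slide":[0,0,0],"rot":[0.372,0,0]},{"slide":[0,0,0],"rot":[0.434,0,0]},{"slide":[0,0,0],"rot":[0.496,0,0]},{"slide":[0,0,0],"rot":[0.558,0,0]},{"slide":[0,0,0],"rot":[0.62,0,0]}])

```text
t: 37.18
position: [0.5739, 0.2495, 0.0676]
tool_rot: [0.698, -0.114, -0.698, -0.114]
wrist_force: [-0.6, -1.3, -1.2]
grip_width: 0.234
```

```bash
python3 -c "
from h2 import *
bolt('g2');s=r.sense();print(s['qpos'],s['torque'])"
```

```text
t 37.1833 [0.5739366  0.24948158 0.06758633] n 0
R [[0.0, -0.319, -0.948], [-0.001, -0.948, 0.319], [-1.0, 0.001, -0.0]] 0.23380282950322562 [-0.57399029 -1.34829904 -1.22449652]
bolt 2523 ((0.5745488405227661, 0.24883496761322021), (0.016276035457849503, 0.04524984583258629), 82.67515563964844) z85 0.07380189112148404 med top 0.07319602356362129 px 252 302 223 328
axis deg 171.52868395531112
[ 3.51387618e-01  4.55513993e-01  1.29306922e+00 -7.64759546e-04
  1.39315063e+00  2.25406441e+00] [ 0.00213677  0.07414116 -0.00940739]
```

Consistent (T ≈ 3.45, at the 0.0732 limit). Regrasp half a turn back.

Emit:
move_arm(series=[{"slide":[0,0,0],"rot":[0,0,0]},{"slide":[0,0,0],"rot":[0,0,0]},{"slide":[0,0,0],"rot":[0,0,0]},{"slide":[0,0,0],"rot":[0,0,0]},{"slide":[0,0,0],"rot":[-0.06,0,0]},{"slide":[0,0,0],"rot":[-0.12,0,0]},{"slide":[0,0,0],"rot":[-0.18,0,0]},{"slide":[0,0,0],"rot":[-0.24,0,0]},{"slide":[0,0,0],"rot":[-0.3,0,0]},{"slide":[0,0,0],"rot":[-0.36,0,0]}], jaw=50)

```text
t: 38.07
position: [0.574, 0.2497, 0.0679]
tool_rot: [0.693, 0.143, -0.692, 0.143]
wrist_force: [-0.2, -0.1, -0.0]
grip_width: 0.804
```

Emit:
move_arm(series=[{"slide":[0,0,0],"rot":[-0.062,0,0]},{"slide":[0,0,0],"rot":[-0.124,0,0]},{"slide":[0,0,0],"rot":[-0.186,0,0]},{"slide":[0,0,0],"rot":[-0.248,0,0]},{"slide":[0,0,0],"rot":[-0.31,0,0]},{"slide":[0,0,0],"rot":[-0.372,0,0]},{"slide":[0,0,0],"rot":[-0.434,0,0]},{"slide":[0,0,0],"rot":[-0.496,0,0]},{"slide":[0,0,0],"rot":[-0.558,0,0]},{"slide":[0,0,0],"rot":[-0.62,0,0]}])

```text
t: 38.9
position: [0.574, 0.2497, 0.068]
tool_rot: [0.48, 0.519, -0.48, 0.519]
wrist_force: [0.2, -0.4, -1.1]
grip_width: 0.802
```

Emit:
move_arm(series=[{"slide":[0,0,0],"rot":[-0.062,0,0]},{"slide":[0,0,0],"rot":[-0.124,0,0]},{"slide":[0,0,0],"rot":[-0.186,0,0]},{"slide":[0,0,0],"rot":[-0.248,0,0]},{"slide":[0,0,0],"rot":[-0.31,0,0]},{"slide":[0,0,0],"rot":[-0.372,0,0]},{"slide":[0,0,0],"rot":[-0.434,0,0]},{"slide":[0,0,0],"rot":[-0.496,0,0]},{"slide":[0,0,0],"rot":[-0.558,0,0]},{"slide":[0,0,0],"rot":[-0.62,0,0]}])

```text
t: 39.73
position: [0.574, 0.2497, 0.068]
tool_rot: [0.089, 0.701, -0.089, 0.702]
wrist_force: [0.0, 0.0, 0.2]
grip_width: 0.806
```

```bash
python3 -c "
from h2 import *
bolt('g3');s=r.sense();print(s['qpos'])"
```

```text
t 39.7333 [0.57400784 0.24972354 0.06796407] n 0
R [[0.0, 0.25, 0.968], [0.0, 0.968, -0.25], [-1.0, 0.0, 0.0]] 0.8059568191209037 [0.01864823 0.02077985 0.22880215]
bolt 2847 ((0.5729346871376038, 0.249323770403862), (0.01568501815199852, 0.04550926387310028), 80.94984436035156) z85 0.0739732774253746 med top 0.07336190989512627 px 255 297 222 327
axis deg 171.12240897608916
[ 3.51369962e-01  4.55149717e-01  1.29282675e+00 -6.15578735e-06
  1.39326593e+00 -9.73723108e-01]
```

Emit:
move_arm(series=[{"slide":[0,0,0],"rot":[0,0,0]},{"slide":[0,0,0],"rot":[0,0,0]},{"slide":[0,0,0],"rot":[0,0,0]},{"slide":[0,0,0],"rot":[0,0,0]},{"slide":[0,0,0],"rot":[0,0,0]},{"slide":[0,0,0],"rot":[0.06,0,0]},{"slide":[0,0,0],"rot":[0.12,0,0]},{"slide":[0,0,0],"rot":[0.18,0,0]},{"slide":[0,0,0],"rot":[0.24,0,0]},{"slide":[0,0,0],"rot":[0.3,0,0]}], jaw=196)

```text
t: 40.62
position: [0.574, 0.2494, 0.0678]
tool_rot: [0.297, 0.642, -0.297, 0.642]
wrist_force: [-1.0, -0.9, 0.1]
grip_width: 0.23
```

Emit:
move_arm(series=[{"slide":[0,0,0],"rot":[0.062,0,0]},{"slide":[0,0,0],"rot":[0.124,0,0]},{"slide":[0,0,0],"rot":[0.186,0,0]},{"slide":[0,0,0],"rot":[0.248,0,0]},{"slide":[0,0,0],"rot":[0.31,0,0]},{"slide":[0,0,0],"rot":[0.372,0,0]},{"slide":[0,0,0],"rot":[0.434,0,0]},{"slide":[0,0,0],"rot":[0.496,0,0]},{"slide":[0,0,0],"rot":[0.558,0,0]},{"slide":[0,0,0],"rot":[0.62,0,0]}])

```text
t: 41.45
position: [0.5738, 0.2494, 0.0678]
tool_rot: [-0.614, -0.349, 0.615, -0.35]
wrist_force: [-1.8, -1.3, 0.7]
grip_width: 0.229
```

Emit:
move_arm(series=[{"slide":[0,0,0],"rot":[0.062,0,0]},{"slide":[0,0,0],"rot":[0.124,0,0]},{"slide":[0,0,0],"rot":[0.186,0,0]},{"slide":[0,0,0],"rot":[0.248,0,0]},{"slide":[0,0,0],"rot":[0.31,0,0]},{"slide":[0,0,0],"rot":[0.372,0,0]},{"slide":[0,0,0],"rot":[0.393,0,0]},{"slide":[0,0,0],"rot":[0.393,0,0]}])

```text
t: 42.12
position: [0.5739, 0.2496, 0.0678]
tool_rot: [-0.701, -0.089, 0.702, -0.089]
wrist_force: [-0.9, 1.0, 0.5]
grip_width: 0.227
```

Emit:
move_arm(series=[{"slide":[0.003,0,0],"rot":[0,0,0]},{"slide":[0.003,0,0],"rot":[0,0,0]},{"slide":[0.003,0,0],"rot":[0,0,0]},{"slide":[0.003,0,0],"rot":[0,0,0]},{"slide":[0.003,0,0],"rot":[0,0,0]},{"slide":[0.001,0,0],"rot":[0,0,0]},{"slide":[-0.001,0,0],"rot":[0,0,0]},{"slide":[-0.003,0,0],"rot":[0,0,0]},{"slide":[-0.004,0,0],"rot":[0,0,0]},{"slide":[-0.004,0,0],"rot":[0,0,0]}], jaw=255, squeeze=60)

```text
t: 42.95
position: [0.5739, 0.2495, 0.068]
tool_rot: [-0.701, -0.09, 0.702, -0.09]
wrist_force: [6.3, 0.7, -12.2]
grip_width: 0.172
```

```bash
python3 -c "
from h2 import *
bolt('g4');s=r.sense();print(s['qpos'],s['torque'],s['wrist_force'])"
```

```text
t 42.95 [0.57389037 0.2494756  0.06803556] n 0
R [[-0.001, 0.253, -0.968], [-0.0, -0.968, -0.253], [-1.0, 0.0, 0.001]] 0.17207320164152895 [  6.25633035   0.6828574  -12.17843118]
bolt 3136 ((0.5744298100471497, 0.24952301383018494), (0.04584552347660065, 0.016517093405127525), 14.75112247467041) z85 0.07404279163019484 med top 0.07341187926593262 px 258 296 223 327
axis deg -164.74435495524796
[ 3.51148161e-01  4.55312442e-01  1.29256816e+00 -8.11992050e-05
  1.39434450e+00  1.66659125e+00] [ 0.22976555 -1.19845818  0.00974681] [  6.48281557   1.75465025 -10.3581198 ]
```

Angle is right (bolt at -75°, T ≈ 6.1). The head has moved only 0.2 mm up so far, so I'll grip tighter and lift more.

Emit:
move_arm(series=[{"slide":[0,0,0],"rot":[0,0,0]},{"slide":[0,0,0],"rot":[0,0,0]},{"slide":[-0.002,0,0],"rot":[0,0,0]},{"slide":[-0.004,0,0],"rot":[0,0,0]},{"slide":[-0.006,0,0],"rot":[0,0,0]},{"slide":[-0.006,0,0],"rot":[0,0,0]},{"slide":[-0.006,0,0],"rot":[0,0,0]}], squeeze=110)

```text
t: 43.58
position: [0.5739, 0.2495, 0.0734]
tool_rot: [-0.701, -0.09, 0.701, -0.09]
wrist_force: [3.2, -0.4, -4.3]
grip_width: 0.162
```

```bash
python3 -c "
from h2 import *
heights('g5');bolt('g6');s=r.sense();print(s['torque'],s['wrist_force'])"
```

```text
TCPz 0.07337788088435544 F [ 3.23697512 -0.40790221 -4.34642177]
{np.float64(0.064): 24, np.float64(0.065): 22, np.float64(0.067): 23, np.float64(0.068): 21, np.float64(0.069): 29, np.float64(0.07): 25, np.float64(0.071): 21, np.float64(0.073): 31, np.float64(0.074): 29, np.float64(0.075): 47, np.float64(0.076): 94, np.float64(0.077): 362, np.float64(0.078): 1281, np.float64(0.079): 661, np.float64(0.08): 35} boss 0.03721956499419174 gear 9364 0.02151014491651418
post 6412 0.09944214416090892
t 43.6333 [0.57393584 0.24952456 0.07343135] n 0
R [[-0.0, 0.252, -0.968], [-0.0, -0.968, -0.252], [-1.0, 0.0, 0.0]] 0.16309460308823664 [ 2.38082788  1.00855417 -5.34638637]
bolt 3009 ((0.574480414390564, 0.24942868947982788), (0.04558812454342842, 0.01610899344086647), 14.323577880859375) z85 0.07933441220641704 med top 0.07869680717977381 px 259 296 223 327
axis deg -165.00804072974935
[-0.12429947 -0.5233618  -0.01004724] [ 3.10762688 -1.10384694 -4.5304953 ]
```

It hopped to the upper groove: top 0.0787, with the pull down to about the bolt's weight. I'll lower the hand 2 mm, still gripping, to sit on the helix at about 12 mm sink.

Emit:
move_arm(series=[{"slide":[0.001,0,0],"rot":[0,0,0]},{"slide":[0.002,0,0],"rot":[0,0,0]},{"slide":[0.003,0,0],"rot":[0,0,0]},{"slide":[0.0035,0,0],"rot":[0,0,0]},{"slide":[0.0035,0,0],"rot":[0,0,0]},{"slide":[0.0035,0,0],"rot":[0,0,0]},{"slide":[0.0035,0,0],"rot":[0,0,0]}])

```text
t: 44.27
position: [0.574, 0.2496, 0.0718]
tool_rot: [0.701, 0.09, -0.701, 0.09]
wrist_force: [2.2, -2.3, -2.8]
grip_width: 0.159
```

```bash
python3 - <<'E'
from h2 import *
bolt('g7');s=r.sense();print(s['torque'],s['wrist_force'])
im,d=r.snapshot('top'); p,T=cam('top');C=cloud(p,T,d);h=cv2.cvtColor(im,cv2.COLOR_BGR2HSV)
m=(np.hypot(C[...,0]-.551,C[...,1]+.24)<.16)&(C[...,2]>.006)&(C[...,2]<.02)&(h[...,1]<60)
P=C[m]; print('cover',len(P),cv2.minAreaRect(P[:,:2].astype(np.float32)),np.median(P[:,2]))
E
```

```text
t 44.2667 [0.57395499 0.24958197 0.07182737] n 0
R [[0.0, 0.252, -0.968], [-0.0, -0.968, -0.252], [-1.0, 0.0, -0.0]] 0.15921683696668187 [ 2.17171827 -2.3282879  -2.77837256]
bolt 3076 ((0.574330747127533, 0.2492276430130005), (0.046092379838228226, 0.016041966155171394), 15.349300384521484) z85 0.07771047351168595 med top 0.07707689738923972 px 259 296 223 327
axis deg -165.00432494886866
[-0.51404571 -0.33031252  0.040621  ] [ 2.21317676 -1.39274482 -2.4428462 ]
cover 1807 ((0.5503019094467163, -0.23810389637947083), (0.19851836562156677, 0.15892763435840607), 11.491669654846191) 0.009546467624302446
```

```bash
python3 -c "
from h import *
print(r.hand_in()); s=r.sense(); print(s['t'],s['position'],s['grip_width'],s['wrist_force'])"
```

```text
the job is handed in; nothing more can be done
None
the job is handed in; nothing more can be done
```

The cover is on the cork pad, and I handed the job in at about 44 s with the bolt one turn forward of the drop and gripped firmly. No verdict was reported. The bolt did not get there cleanly: it slipped one pitch too deep along the way and I had to lift it back.

- **Cover:** it lies flat and released on the pad. The last top-camera fit puts its centre at (0.550, -0.238), within about 3 mm of the pad centre.
- **Drop:** turning backward, the bolt dropped between 0.69 and 0.97 rad, and the head fell about 5 mm.
- **What went wrong:** during the forward turn the bolt sank about 3 mm more than expected. I backed it up until it hit the stop, which was roughly where my angle count put it. The angle was right, but the bolt was about 6 mm too deep for it.
- **Correction:** I turned forward again to one turn, gripped harder and lifted. The head rose about 5 mm and the pull fell to roughly the bolt's weight. I then lowered the hand 2 mm.
- **Last readings:**
  - Turn is about 6.1 rad past the drop, good to about ±0.15 rad.
  - Sink is about 11.5 mm, good to about ±1 mm.
  - The grip is set to 110 N, with only about 3 N on the wrist.

I worked the sink out from head heights in the camera, not from a joint reading. I did not ease the grip afterwards to confirm that the bolt rests there by itself. The other bench items were not re-measured; the arm never worked near them.

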